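# Load the charged cell into the milk frother and switch it on

## Robot

A 6-joint arm with a two-finger parallel gripper is mounted at the origin on the work surface. World frame = base frame: x ahead of the robot, y to its left, z up, the work surface at z = 0. Lengths are in m, angles in rad, forces in N, time in s.
With the tool pointing down it reaches from about 0.275 to 1 m from the base axis. Payload 8.4 kg.
Tool frame: the origin (TCP) lies at the very end of the fingers, on their centre line; the grasp point (between the pads) lies 19 mm behind it; z points along the fingers, y is the direction in which the jaws open and shut (so a half turn about z gives the same grasp; the last joint's range is limited). The gripper opens to 85 mm and grips with 20 to 120 N. Pads are 22 mm wide; open, the fingers measure 114 mm over their backs; the gripper's body (76 mm by 85 mm) begins 54 mm behind the grasp point. The pads swing forward as they close: fully open they stand 13 mm farther back than shut.
Start: joints at [1.252, 0.353, 1.633, -0, 1.155, -0.002], TCP at [0.195, 0.594, 0.231] pointing down, gripper open.
Joint ranges: [-2.63, 2.63], [-0.92, 2.1], [0.06, 2.66], [-1.3, 4.44], [0, 2.69], [-3.02, 3.02]. Speed limits (rad/s): [2.22, 2.22, 2.79, 3.14, 3.14, 3.14].

## Interface

Orientations are given as a unit quaternion [x, y, z, w].
In Python, from cell import state, grab_frame, camera_model, finish_job gives the robot as it stands.
- The arm moves only by the tool apply_moves, never from a script. Its argument "motion" is a list of rows, each an object of numbers: "x", "y", "z": the shift along the tool's x, y, z in mm; "wx", "wy", "wz": the turn, a rotation vector about the tool's x, y, z in degrees. In form: [{"x": .., "y": .., "z": .., "wx": .., "wy": .., "wz": ..}, ...]. A call has 1 to 20 rows; each row shifts and turns the commanded pose from where the row before left it, along the tool's axes as they then stand; what a row does not reach is not made up. A row lasts 1/10 s, in which the tool goes at most 50 mm and 8.59 degrees, less where a joint would pass 70% of its speed; a pose out of reach is approached as far as the arm can. A call with a gripper value outside its range is refused whole. "grip" is the gripper's target within -1 to 1 (fully open at 1, half-way at 0, shut at -1), set as the call begins (left out, the last holds). The fingers move at their own pace and stop on an object; "newtons" is the grip in N (left out, the last holds). Time passes only in rows, so rows that do not move let the fingers close. It gives the time, the measured TCP pose, the force and the opening at its end, in the units of the state.
- state(): the state, without advancing time (a new reading comes with each control period).
- grab_frame(name): name is "scene" or "top" or "wrist"; returns (picture, depth): 480x640x3 uint8, red, green, blue; 480x640 float32, m along the optical axis (not along the pixel's ray), 0 where there is no reading.
- camera_model(name): a dict with "mtx" (3x3 intrinsics, pixels), "extrinsics" (4x4, takes a point from camera to world coordinates). Camera axes: x right, y up, looking along -z (the intrinsics and any distortion apply to the point x, -y, -z); pixel columns grow to the right and rows downward; lengths in m; the calibration is good to about 2 mm. A picture is of the moment at which its call begins: read the wrist's pose just before it. camera_model takes no time and is no camera call; for the wrist camera it gives the pose at the moment of the call.
- finish_job(): hands the job in, once; it reports no verdict.
The state is a dict: "time": time; "joints": joint angles; "joint_vel": joint speeds; "tau": joint torques, N m; "eef_pos": TCP position; "orientation": TCP orientation; "ft_force": force on the tool from outside, world axes, zero at the start; "wrist_torque": the same for the moment, N m; "grip_width": finger opening in m.
Only numpy, scipy, OpenCV 4.12 (cv2) and the standard library are available. Lean on these libraries where they do the work, as an engineer would, in place of code of your own. Each camera call takes 0.05 s, during which the arm holds its last target.

## Task

Take the green charged cell from the charging dock and load it into the open battery bay of the milk frother: push its flat end gently against the spring contact, drop the plus end in behind the brass post so that the cell lies fully home and level, and let go. Then flip the red toggle over towards the whisk to switch the frother on. Do not force the contacts, and leave the orange cell and everything else on the counter where it is.

Things in the scene. Friction and masses are not known exactly. Their poses are not given: they have to be found in the camera images.
- frother: White battery milk frother lying fixed on two rubber feet; handle 44 mm wide, 236 mm long, bay open on top. Origin on the counter under the middle of the bay; +z up, +y along the handle to the tail (spring end), -y to the whisk. Contact forces between cell and bay adding up to over 25 N harm it (a seated cell makes 10: 5 at each end). Handle top z = 30 mm beside the bay; motor head top z = 44 mm, y = -52 to -152 mm; tail block top z = 50 mm, y = 68 to 84 mm.
- bay (a point): Nominal centre of a seated cell, frother frame (0, 0, 45) mm. The bay is a black sled on the handle, set up to 10 mm either way along frother y (offset s, NOT given, held by a stiff detent): find it by feel or sight. All points of the bay are given for s = 0; the real parts lie s further along +y. A seated cell's centre is at (0, s, 45) mm, axis along y, plus end to -y.
- floor_mid (a point): Nominal middle of the bay's floor top (z = 34 mm; sled 36 mm wide). Two pairs of guide rails, 21 mm apart inside and 5 mm high, at y = 17 to 25 and -31 to -23 mm (+s), centre the cell; between them its sides are free for the fingers. The free gap from post to spring plate is 66 mm, the cell is 70 mm: flat end in first, tilted down about 20 degrees, then the plus end swings down.
- spring_face (a point): Nominal face (y = 31 mm + s) of the upright brass spring plate, 22 mm wide, z = 34.5 to 61.5 mm, on a coil spring that gives way towards +y: 2 N to start it, then 0.8 N per mm, hard stop after 8 mm (8.4 N). About 6 to 7 mm of push at the cell's upper edge, kept up while the cell is levelled, lets the plus end pass the post; let go, 4 mm remains.
- post_top (a point): Nominal top edge of the inner face of the brass plus post: y = -35 mm + s, z = 47 mm (13 mm above the floor); post 26 mm wide, 4 mm thick. The cell's plus end must come down on its spring side.
- roof_edge (a point): Nominal lower front edge of the roof bar that covers the flat end of the cell: y = 26 to 31 mm + s, underside z = 65 mm, top z = 68 mm, side cheeks 28 mm apart inside. The cell's flat end goes under it, from the -y side.
- cell_center (a point): Centre of the green rechargeable cell, 22 mm diameter, 70 mm long with its nub, 75 g, lying. Its +y axis runs along the cell to the plus end (steel nub 8 mm across, 2 mm long, white band next to it); the flat minus end is 35 mm to -y. Lies 23 mm above the counter in the dock.
- cell_plus (a point): Tip of the green cell's plus nub, 35 mm from its centre.
- toggle (a joint): Angle of the frother's toggle, rad: 0 = off (leaning to the tail and the bay); over 0.8 = on (leaning to the whisk), end stop at 1.1. Stays where it is left; about 2 N at the tip.
- toggle_tip (a point): Centre of the red ball, 13 mm diameter, at the end of the toggle's 34 mm stem. Pivot at frother (0, -112, 46) mm; the hinge axis is frother x. Off, the ball is at y = -94, z = 75 mm; at the end stop, y = -130, z = 75 mm.
- dock: Grey charging dock, fixed, 150 x 96 x 12 mm, origin centre of underside. Two cells lie on it along its y, plus ends to its -y, at x = -40 and +40 mm; which is which varies. Low guides 5 mm high at y = 22 to 30 and -30 to -22 mm hold each cell; its middle is free.
- spent_center (a point): Centre of the orange spent cell, same size as the green one, on the dock. Leave it.
- bowl_a: Cobalt bowl, 130 mm wide, 60 mm high; origin under its centre.
- bowl_b: Second cobalt bowl, the same.
- grinder: Wooden pepper grinder, 58 mm wide, 200 mm tall; origin under its centre.
- scoop: Aluminium ice cream scoop lying, about 190 mm long along its x.
- box_low: Lower closed glass meal-prep box, 138 x 188 x 62 mm.
- box_top: Upper one, the same, stacked on it (top 124 mm above the counter).
- cover: The frother's battery cover lying on the counter, white, 42 x 110 x 8 mm. It stays off.
There are look-alikes about, which are no part of the job. Leave any black, blue or pink look-alike of the part that bears cell_center alone.

How it is judged:
By the outcome, as a careful person would: the job done as asked, in the order asked, and still so for the second after the job is handed in, with the robot touching nothing.
It also fails if it takes over 61 s, if anything falls off the work surface, if the arm or the gripper's body presses on something with over 40 N, if the wrist force passes 120 N, or if a joint passes its speed limit or range.

## Working session

There is one attempt and no reset: what is moved stays moved. The work goes in short steps, Python scripts to look and compute and a tool call to move; the robot and the scene stay as the last step left them, time stands still between calls to the robot, and variables do not carry over. Pictures are saved under pics/ and viewed, and the job is handed in when it is done.

Besides the shell and the picture viewer there is one more tool, called after "Emit:" as name(argument=value, ...) on one line, values as JSON. apply_moves: Moves the arm, as the interface text tells. Its arguments: {"type":"object","properties":{"motion":{"type":"array"},"grip":{"type":"number"},"newtons":{"type":"number"}},"required":["motion"]}

```bash
mkdir -p pics; ls
python3 - <<'E'
from cell import *
import cv2,numpy as np
print(state())
for n in("scene","top","wrist"):
    m=camera_model(n);p,d=grab_frame(n)
    np.savez(f"{n}0.npz",p=p,d=d,mtx=m["mtx"],E=m["extrinsics"])
    print(n,m)
    cv2.imwrite(f"pics/{n}0.png",p[:,:,::-1])
E
```

```text
pics
{'time': 0.0, 'joints': array([ 1.25155597e+00,  3.53661596e-01,  1.63414341e+00, -7.53893113e-07,
        1.15515647e+00, -2.37217911e-03]), 'joint_vel': array([-2.52027037e-03, -1.11450801e-04,  5.23263217e-05, -1.16266453e-03,
        5.51361431e-05, -1.85318821e-04]), 'tau': array([ 1.79626106e-03, -6.05240250e+01, -3.42074239e+01,  2.04429284e-05,
        9.23693151e-03,  6.07884942e-08]), 'eef_pos': array([0.19458205, 0.59344627, 0.2305493 ]), 'orientation': array([ 1.57771917e-01,  9.87475343e-01, -6.75636020e-04, -1.09243527e-04]), 'ft_force': array([-0.98316067, -0.68424479,  0.15165291]), 'wrist_torque': array([ 0.02315545, -0.02886063,  0.0392542 ]), 'grip_width': 0.08546570083030887}
scene {'mtx': array([[503.32194   ,   0.        , 320.04418088],
       [  0.        , 503.32194   , 246.04628827],
       [  0.        ,   0.        ,   1.        ]]), 'extrinsics': array([[ 0.268375  , -0.69346058,  0.66864586,  1.50201704],
       [ 0.96314347,  0.18008075, -0.19981389, -0.26394049],
       [ 0.01815281,  0.69762694,  0.7162312 ,  1.07991852],
       [ 0.        ,  0.
[... 194 characters left out ...]
       ]]), 'extrinsics': array([[-0.01513548,  0.99292227, -0.11779765,  0.41426509],
       [-0.99974848, -0.01307805,  0.01821928,  0.00153274],
       [ 0.01654977,  0.11804378,  0.99287047,  1.2005392 ],
       [ 0.        ,  0.        ,  0.        ,  1.        ]])}
wrist {'mtx': array([[343.69134617,   0.        , 322.44105819],
       [  0.        , 343.69134617, 239.62204282],
       [  0.        ,   0.        ,   1.        ]]), 'extrinsics': array([[ 0.31228962, -0.91566746, -0.25303812,  0.13117512],
       [ 0.94998312,  0.30025082,  0.08591572,  0.61531046],
       [-0.00269532, -0.26721253,  0.96363385,  0.37243211],
       [ 0.        ,  0.        ,  0.        ,  1.        ]])}
```

View pics/scene0.png

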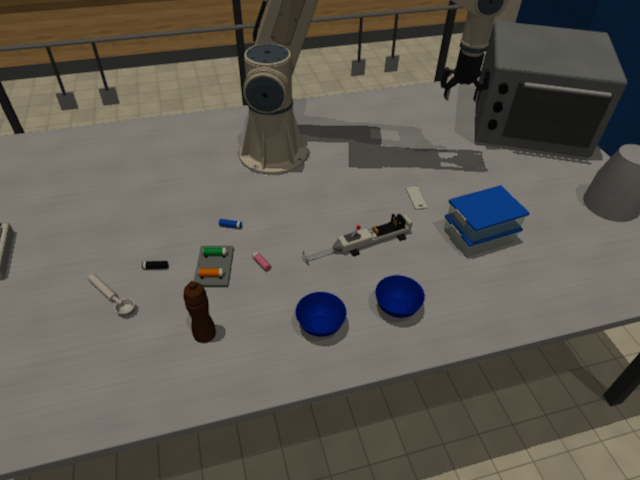

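View pics/top0.png

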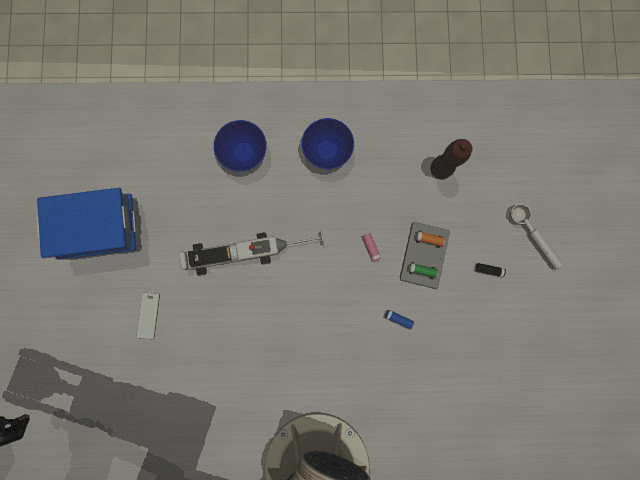

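View pics/wrist0.png

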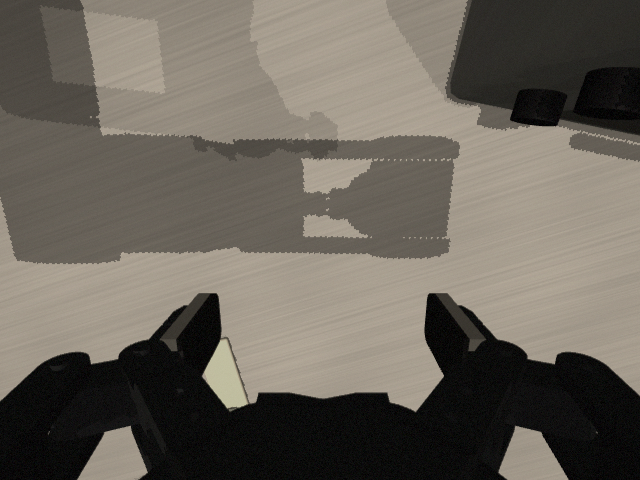

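The scene shows one green cell on the dock, with the candidates in top-view pixels:
- Green cell: (423,270), on the dock.
- Orange cell: (431,239), on the dock; leave it.
- Blue (399,319), pink (371,247) and black (490,270): loose look-alikes.

I choose the green one. The frother runs from the tail at (184,261) to the whisk at (320,239). Next I measure and check a close crop.

```bash
cat > h.py <<'E'
import numpy as np,cv2
from scipy.spatial.transform import Rotation as R
def load(n):
    z=np.load(n);return z["p"],z["d"],z["mtx"],z["E"]
def ray(u,v,M,E):
    d=np.array([(u-M[0,2])/M[0,0],-(v-M[1,2])/M[1,1],-1.0]);return E[:3,3],E[:3,:3]@d
def plane(u,v,z,M,E):
    o,d=ray(u,v,M,E);return o+d*(z-o[2])/d[2]
def proj(P,M,E):
    c=E[:3,:3].T@(np.asarray(P)-E[:3,3]);return np.array([M[0,2]+M[0,0]*c[0]/-c[2],M[1,2]+M[1,1]*c[1]/c[2]])
def tri(rs):
    A=np.zeros((3,3));b=np.zeros(3)
    for o,d in rs:
        d=d/np.linalg.norm(d);Q=np.eye(3)-np.outer(d,d);A+=Q;b+=Q@o
    P=np.linalg.solve(A,b);return P,[np.linalg.norm((np.eye(3)-np.outer(d,d)/(d@d))@(P-o))*1e3 for o,d in rs]
def hsvmask(p,lo,hi):
    return cv2.inRange(cv2.cvtColor(p,cv2.COLOR_RGB2HSV),np.array(lo),np.array(hi))
def blobs(m,amin=20):
    n,l,s,c=cv2.connectedComponentsWithStats(m);out=[]
    for i in range(1,n):
        if s[i,4]>=amin: out.append((c[i].round(1),int(s[i,4]),s[i,:4].tolist(),(l==i)))
    return out
E
python3 - <<'E'
from h import *
cols={"green":([50,120,40],[75,255,255]),"orange":([8,150,80],[20,255,255]),"red":([0,180,80],[4,255,255])}
for n in("top","scene"):
    p,d,M,E=load(n+"0.npz")
    for k,(a,b) in cols.items():
        for c,ar,bb,m in blobs(hsvmask(p,a,b),8):
            print(n,k,c,ar,bb,plane(*c,0.023,M,E).round(4))
for n,(x0,y0,x1,y1) in {"top":(170,210,470,340),"scene":(140,170,480,300)}.items():
    p,_,_,_=load(n+"0.npz");c=cv2.resize(p[y0:y1,x0:x1],None,fx=800/(x1-x0),fy=800/(x1-x0),interpolation=cv2.INTER_CUBIC)
    cv2.imwrite(f"pics/{n}0c.png",c[:,:,::-1])
E
```

```text
top green [425.3 270.2] 136 [414, 265, 23, 12] [ 0.4596 -0.2735  0.023 ]
top orange [432.2 239.1] 189 [421, 233, 23, 13] [ 0.536  -0.2937  0.023 ]
scene green [212.2 251. ] 130 [203, 248, 19, 7] [ 0.4562 -0.276   0.023 ]
scene orange [375.4 228.9] 14 [373, 227, 5, 5] [0.4875 0.2135 0.023 ]
scene orange [208.6 271.5] 159 [199, 268, 20, 8] [ 0.5326 -0.2955  0.023 ]
scene red [358.1 226.9] 8 [357, 226, 3, 3] [0.466  0.1652 0.023 ]
```

View pics/top0c.png

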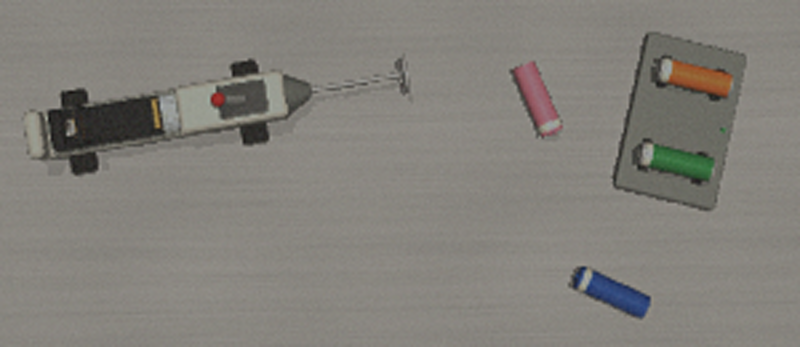

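View pics/scene0c.png

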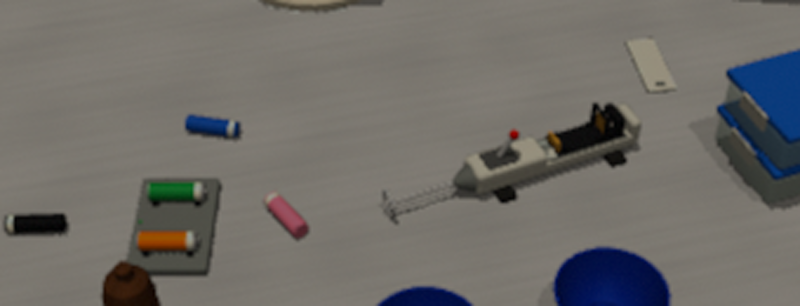

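The crop confirms the green cell, on the dock with its plus end to world +y (white band at crop (646,155)). The brass post is at crop (156,112) and the roof end near (70,125). Now I work out the first viewing pose over the bay.

Run:
```python
from h import *
p,d,M,E=load("top0.npz")
f=300/800
for nm,(u,v),z in [("post",(156,112),.047),("roof",(68,126),.068),("tail",(33,134),.05),("head",(283,93),.044),("ball",(218,100),.075),("plus",(646,155),.023),("minus",(712,166),.023)]:
    print(nm,plane(170+u*f,210+v*f,z,M,E).round(4))
p,d,M,E=load("wrist0.npz")
T=np.array([0.19458205, 0.59344627, 0.2305493]);Rt=R.from_quat([1.57771917e-01,  9.87475343e-01, -6.75636020e-04, -1.09243527e-04]).as_matrix()
X=np.eye(4);X[:3,:3]=Rt.T@E[:3,:3];X[:3,3]=Rt.T@(E[:3,3]-T);print(X.round(4)); print("tcp px",proj(T,M,E)); np.save("X.npy",X)
# centre-ray hit
a=np.deg2rad(98)
```

```text
post [0.509  0.2038 0.047 ]
roof [0.496  0.2773 0.068 ]
tail [0.4906 0.3127 0.05  ]
head [0.5249 0.09   0.044 ]
ball [0.5165 0.1447 0.075 ]
plus [ 0.4651 -0.2416  0.023 ]
minus [ 0.4541 -0.3021  0.023 ]
[[-7.000e-04  9.636e-01  2.672e-01  6.710e-02]
 [ 1.000e+00  4.000e-04  1.500e-03  8.000e-04]
 [ 1.300e-03  2.672e-01 -9.636e-01 -1.419e-01]
 [ 0.000e+00  0.000e+00  0.000e+00  1.000e+00]]
tcp px [321.13677722 298.98685375]
```

Emit:
apply_moves(motion=[{"x":-40,"y":-26,"z":8},{"x":-42,"y":-26,"z":10},{"x":-42,"y":-26,"z":10},{"x":-42,"y":-26,"z":10},{"x":-42,"y":-26,"z":12},{"x":-42,"y":-26,"z":12},{"x":-42,"y":-26,"z":12},{"x":-42,"y":-26,"z":12},{"x":-40,"y":-27,"z":12},{"x":-40,"y":-27,"z":12},{"wz":8},{"wz":8},{"wz":8},{"wz":8},{"wz":8},{"wz":8},{"wz":8},{"wz":7.5},{},{}])

```text
invalid input
```

```bash
cat > cap.py <<'E'
import sys
from cell import *
import cv2,numpy as np
def cap(n,tag):
    m=camera_model(n);s=state();p,d=grab_frame(n)
    np.savez(f"{tag}.npz",p=p,d=d,mtx=m["mtx"],E=m["extrinsics"],q=s["orientation"],t=s["eef_pos"])
    cv2.imwrite(f"pics/{tag}.png",p[:,:,::-1]);return s
if __name__=="__main__":
    s=cap(sys.argv[1],sys.argv[2])
    for k in("time","eef_pos","orientation","joints","ft_force"):print(k,np.round(s[k],4))
E
python3 cap.py wrist w1
```

```text
time 0.15
eef_pos [0.1946 0.5935 0.2307]
orientation [ 1.577e-01  9.875e-01 -5.000e-04 -1.000e-04]
joints [ 1.2516  0.3535  1.634  -0.      1.1552 -0.0024]
ft_force [0.1151 0.052  0.3461]
```

View pics/w1.png

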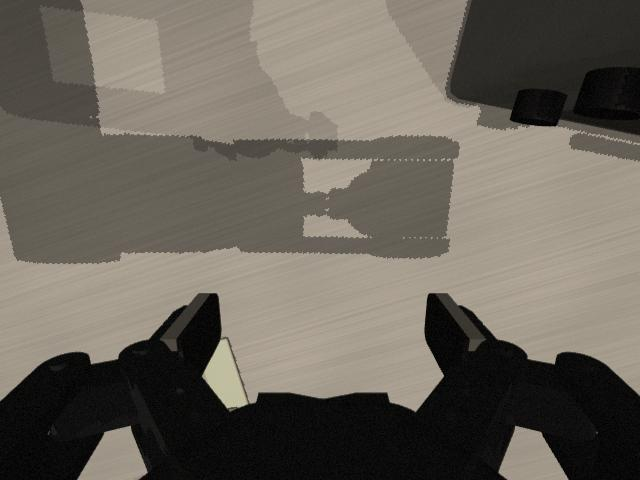

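The call was refused, so nothing moved. I'll give all six keys in each row.

Emit:
apply_moves(motion=[{"x":-40,"y":-26,"z":8,"wx":0,"wy":0,"wz":0},{"x":-42,"y":-26,"z":10,"wx":0,"wy":0,"wz":0},{"x":-42,"y":-26,"z":10,"wx":0,"wy":0,"wz":0},{"x":-42,"y":-26,"z":10,"wx":0,"wy":0,"wz":0},{"x":-42,"y":-26,"z":12,"wx":0,"wy":0,"wz":0},{"x":-42,"y":-26,"z":12,"wx":0,"wy":0,"wz":0},{"x":-42,"y":-26,"z":12,"wx":0,"wy":0,"wz":0},{"x":-42,"y":-26,"z":12,"wx":0,"wy":0,"wz":0},{"x":-40,"y":-27,"z":12,"wx":0,"wy":0,"wz":0},{"x":-40,"y":-27,"z":12,"wx":0,"wy":0,"wz":0},{"x":0,"y":0,"z":0,"wx":0,"wy":0,"wz":8},{"x":0,"y":0,"z":0,"wx":0,"wy":0,"wz":8},{"x":0,"y":0,"z":0,"wx":0,"wy":0,"wz":8},{"x":0,"y":0,"z":0,"wx":0,"wy":0,"wz":8},{"x":0,"y":0,"z":0,"wx":0,"wy":0,"wz":8},{"x":0,"y":0,"z":0,"wx":0,"wy":0,"wz":8},{"x":0,"y":0,"z":0,"wx":0,"wy":0,"wz":8},{"x":0,"y":0,"z":0,"wx":0,"wy":0,"wz":7.5},{"x":0,"y":0,"z":0,"wx":0,"wy":0,"wz":0},{"x":0,"y":0,"z":0,"wx":0,"wy":0,"wz":0}])

```text
time: 2.2
eef_pos: [0.5036, 0.2193, 0.1223]
orientation: [0.652, 0.758, -0.0, -0.0]
ft_force: [-0.5, -0.2, 0.0]
grip_width: 0.0856
```

```bash
python3 cap.py wrist w1
```

```text
time 2.2
eef_pos [0.5036 0.2193 0.1223]
orientation [ 6.523e-01  7.580e-01 -1.000e-04 -0.000e+00]
joints [ 0.408   0.3684  1.8903 -0.      0.883   0.2584]
ft_force [-0.5229 -0.2462  0.0328]
```

View pics/w1.png

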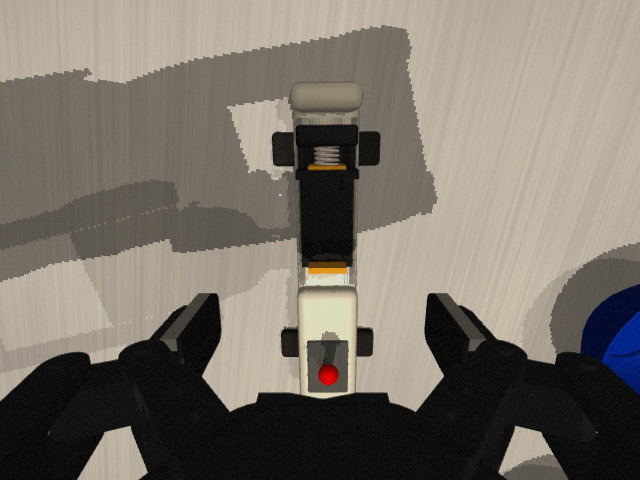

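The wrist view shows the bay end-on. The red ball is at (328,375), the post's brass at (327,268), the spring plate's brass at (327,167) and the roof bar at (327,172). I take a second view for triangulation.

Emit:
apply_moves(motion=[{"x":20,"y":0,"z":5,"wx":0,"wy":0,"wz":0},{"x":20,"y":0,"z":5,"wx":0,"wy":0,"wz":0},{"x":0,"y":0,"z":0,"wx":0,"wy":0,"wz":0},{"x":0,"y":0,"z":0,"wx":0,"wy":0,"wz":0}])

```text
time: 2.65
eef_pos: [0.4976, 0.2589, 0.1122]
orientation: [0.653, 0.758, -0.0, 0.0]
ft_force: [-0.5, 0.3, -0.2]
grip_width: 0.0858
```

```bash
python3 cap.py wrist w2
python3 - <<'E'
import cv2
for t in("w1","w2"):
    p=cv2.imread(f"pics/{t}.png")[70:400,250:410]
    cv2.imwrite(f"pics/{t}c.png",cv2.resize(cv2.rotate(p,cv2.ROTATE_90_CLOCKWISE),None,fx=2.4,fy=2.4,interpolation=cv2.INTER_CUBIC))
E
```

```text
time 2.65
eef_pos [0.4976 0.2589 0.1122]
orientation [ 6.527e-01  7.576e-01 -3.000e-04  0.000e+00]
joints [ 4.7720e-01  3.9820e-01  1.8714e+00 -3.0000e-04  8.7250e-01  3.2890e-01]
ft_force [-0.517   0.2728 -0.1613]
```

View pics/w2.png

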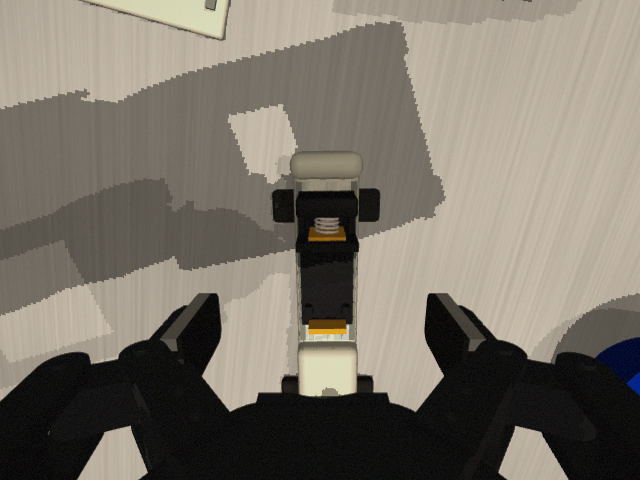

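View pics/w2c.png

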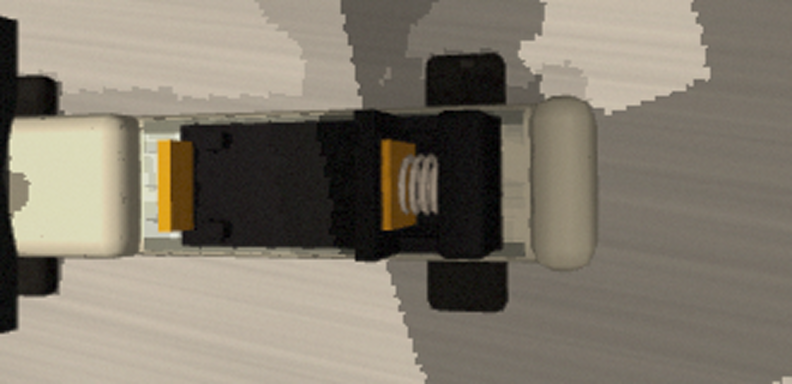

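View pics/w1c.png

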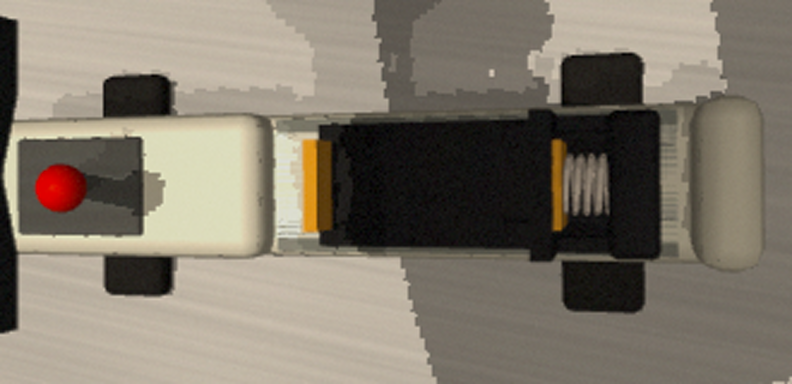

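Run:
```python
from h import *
for t in("w1","w2"):
    p,d,M,E=load(t+".npz")
    pr=p[:,320:334].mean(1).astype(int)
    print(t)
    rng=(list(range(148,180))+list(range(258,294))) if t=="w1" else (list(range(145,182))+list(range(186,250))+list(range(312,348)))
    for r in rng: print(r,pr[r],round(float(np.median(d[r,320:334])),4),end=" | ")
    print()
    m=hsvmask(p,[14,150,60],[28,255,255])
    for c,a,bb,mm in blobs(m,30):
        print("brass",c,a,bb,cv2.minAreaRect(np.argwhere(mm)[:,::-1].astype(np.float32)))
    for c,a,bb,mm in blobs(hsvmask(p,[0,200,60],[5,255,255]),30): print("red",c,a,bb)
```

```text
w1
148 [102  92  81] 0.2053 | 149 [136 124 109] 0.2044 | 150 [132 119 104] 0.205 | 151 [105  95  83] 0.2057 | 152 [108  97  85] 0.217 | 153 [107  96  85] 0.2055 | 154 [139 126 111] 0.2047 | 155 [125 113  99] 0.2056 | 156 [107  96  85] 0.2178 | 157 [80 72 64] 0.2188 | 158 [122 110  96] 0.2061 | 159 [140 127 111] 0.2063 | 160 [116 105  92] 0.2064 | 161 [100  90  79] 0.219 | 162 [70 63 56] 0.2245 | 163 [133 120 105] 0.2066 | 164 [135 122 107] 0.2072 | 165 [97 74 46] 0.2053 | 166 [141  94  22] 0.1993 | 167 [154 101  18] 0.1991 | 168 [156 103  20] 0.1995 | 169 [117  78  21] 0.1996 | 170 [40 26 11] 0.1936 | 171 [18 18 18] 0.1939 | 172 [18 17 16] 0.1937 | 173 [18 18 18] 0.1939 | 174 [19 17 17] 0.194 | 175 [17 17 15] 0.1945 | 176 [18 17 16] 0.1941 | 177 [18 16 16] 0.1946 | 178 [20 18 17] 0.1945 | 179 [19 17 17] 0.2282 | 258 [26 25 23] 0.2432 | 259 [20 18 17] 0.2434 | 260 [14 12 11] 0.2434 | 261 [31 22 12] 0.2435 | 262 [84 54 13] 0.2422 | 263 [90 60 12] 0.2398 | 264 [91 60 15] 0.2377 | 265 [89 58 11] 0.236 | 266 [90 58 11] 0.2336 | 267 [91 60 12] 0.2321 | 268 [214 141  22] 0.2311 | 269 [222 1
[... 3788 characters left out ...]
 60 11] 0.2343 | 328 [92 60 12] 0.2327 | 329 [214 155  28] 0.2322 | 330 [222 163  30] 0.232 | 331 [222 163  26] 0.2325 | 332 [222 163  28] 0.233 | 333 [222 163  28] 0.2334 | 334 [218 200 152] 0.2525 | 335 [206 205 182] 0.2523 | 336 [203 204 184] 0.2527 | 337 [202 204 183] 0.2528 | 338 [213 214 193] 0.2535 | 339 [215 216 195] 0.2536 | 340 [219 220 190] 0.2544 | 341 [135 131 111] 0.2538 | 342 [94 88 74] 0.2526 | 343 [91 86 72] 0.2514 | 344 [92 86 73] 0.2502 | 345 [93 88 75] 0.2489 | 346 [103  97  82] 0.2475 | 347 [118 110  93] 0.2472 | 
brass [326.4 235.5] 346 [308, 227, 38, 14] ((326.5, 233.5), (13.0, 37.0), 90.0)
brass [327.  326.5] 521 [308, 319, 38, 15] ((326.5, 326.0), (14.0, 37.0), 90.0)
```

Run:
```python
from h import *
p1,d1,M,E1=load("w1.npz");p2,d2,_,E2=load("w2.npz")
for t,d in(("w1",d1),("w2",d2)):
    for r in range(174,184) if t=="w1" else range(244,256): print(r,round(float(np.median(d[r,318:336])),4),end=" ")
    print()
print("post in",tri([ray(326.7,267.5,M,E1),ray(326.7,328.5,M,E2)]))
print("post out",tri([ray(326.7,273.3,M,E1),ray(326.7,333.8,M,E2)]))
print("head",tri([ray(327,285.3,M,E1),ray(327,340.8,M,E2)]))
for z in(.047,): print(plane(326.7,267.5,z,M,E1),plane(326.7,328.5,z,M,E2))
for z in(.068,): print("roof@178.5",plane(326.7,178.5,z,M,E1))
# cols of edges: handle/sled/roof/post left-right at rows
for t,p,rows in(("w1",p1,(100,173,200,230,270,310,330)),("w2",p2,(165,205,245,270,290,331,370))):
    for r in rows:
        g=p[r,270:385].astype(int).sum(1); print(t,r,[ (270+i, int(g[i+1]-g[i])) for i in range(len(g)-1) if abs(g[i+1]-g[i])>70])
```

```text
174 0.194 175 0.1945 176 0.1941 177 0.1946 178 0.1946 179 0.2284 180 0.2284 181 0.2285 182 0.2287 183 0.2291 
244 0.1944 245 0.1945 246 0.1949 247 0.195 248 0.1951 249 0.1952 250 0.1955 251 0.1957 252 0.2315 253 0.2313 254 0.2317 255 0.2321 
post in (array([0.50881193, 0.20802904, 0.04667679]), [np.float64(0.051522856361480567), np.float64(0.05152285636166286)])
post out (array([0.50948498, 0.20367114, 0.04602535]), [np.float64(0.053994876206558386), np.float64(0.05399487620652214)])
head (array([0.51232093, 0.18785753, 0.02893075]), [np.float64(0.06476774567249224), np.float64(0.06476774567283615)])
[0.50884124 0.20815337 0.047     ] [0.50872916 0.20820639 0.047     ]
roof@178.5 [0.49935231 0.26846482 0.068     ]
w1 100 [(274, 181), (287, -193)]
w1 173 [(281, -170), (294, -105), (295, -107), (358, 180)]
w1 200 [(299, -104), (352, 87), (353, 86), (355, 88)]
w1 230 [(300, -120), (352, 160), (366, 180)]
w1 270 [(289, -72), (296, -72), (299, -82), (304, 162), (307, -127), (346, 119), (348, -172), (356, 152)]
w1 310 [(296, -93), (298, 114), (355, -119), (357, 125)]
w1 330 [(281, -250), (282, -130), (297, 225), (298, 119), (299, 83), (355, -146), (356, -259), (371, 173), (372, 299)]
w2 165 [(288, -74), (289, -154)]
w2 205 [(271, -124), (272, -174), (293, 160), (295, -181), (357, 188), (358, -213), (379, 239)]
w2 245 [(294, -113), (295, -111), (358, 316), (359, 108)]
w2 270 [(295, -171), (296, 93), (297, -81), (299, -180), (352, 73), (353, 172), (357, 198)]
w2 290 [(297, 90), (300, -184), (352, 265), (356, 76)]
w2 331 [(297, -158), (299, 79), (305, 130), (308, -115), (345, 89), (346, 83), (348, -195), (355, -78), (356, 199)]
w2 370 [(297, -129), (298, 134), (355, -112), (357, 140)]
```

Triangulation gives these results:
- The post's inner top edge is at (0.5088, 0.2081), z 46.7 mm (text: 47).
- The roof edge agrees: the bay centre comes out at (0.5034, 0.2427) from both.
- Frother yaw is about 98.9°.

Now to the dock, with yaw turned to about -104.8°.

Emit:
apply_moves(motion=[{"x":-25,"y":-5,"z":-20,"wx":0,"wy":0,"wz":0},{"x":-45,"y":-10,"z":-10,"wx":0,"wy":0,"wz":0},{"x":-45,"y":-10,"z":0,"wx":0,"wy":0,"wz":0},{"x":-45,"y":-10,"z":0,"wx":0,"wy":0,"wz":0},{"x":-45,"y":-10,"z":0,"wx":0,"wy":0,"wz":0},{"x":-45,"y":-10,"z":0,"wx":0,"wy":0,"wz":0},{"x":-45,"y":-10,"z":0,"wx":0,"wy":0,"wz":0},{"x":-45,"y":-10,"z":0,"wx":0,"wy":0,"wz":0},{"x":-45,"y":-10,"z":0,"wx":0,"wy":0,"wz":0},{"x":-45,"y":-10,"z":0,"wx":0,"wy":0,"wz":0},{"x":-45,"y":-8,"z":0,"wx":0,"wy":0,"wz":0},{"x":-23,"y":-4,"z":0,"wx":0,"wy":0,"wz":0},{"x":0,"y":0,"z":0,"wx":0,"wy":0,"wz":8.5},{"x":0,"y":0,"z":0,"wx":0,"wy":0,"wz":8.5},{"x":0,"y":0,"z":0,"wx":0,"wy":0,"wz":8.5},{"x":0,"y":0,"z":0,"wx":0,"wy":0,"wz":8.5},{"x":0,"y":0,"z":0,"wx":0,"wy":0,"wz":8.5},{"x":0,"y":0,"z":0,"wx":0,"wy":0,"wz":8.5},{"x":0,"y":0,"z":0,"wx":0,"wy":0,"wz":8.5},{"x":0,"y":0,"z":0,"wx":0,"wy":0,"wz":8.5}])

```text
time: 4.7
eef_pos: [0.4637, -0.25, 0.1426]
orientation: [0.966, 0.259, -0.0, 0.0]
ft_force: [0.1, 0.1, -0.5]
grip_width: 0.0856
```

Emit:
apply_moves(motion=[{"x":0,"y":0,"z":2,"wx":0,"wy":0,"wz":8.5},{"x":0,"y":0,"z":2,"wx":0,"wy":0,"wz":8.5},{"x":0,"y":0,"z":2,"wx":0,"wy":0,"wz":8.5},{"x":0,"y":0,"z":2,"wx":0,"wy":0,"wz":8.5},{"x":0,"y":0,"z":2,"wx":0,"wy":0,"wz":8.5},{"x":0,"y":0,"z":2,"wx":0,"wy":0,"wz":8.5},{"x":0,"y":0,"z":2,"wx":0,"wy":0,"wz":8.5},{"x":0,"y":0,"z":2,"wx":0,"wy":0,"wz":8.5},{"x":0,"y":0,"z":2,"wx":0,"wy":0,"wz":8.5},{"x":0,"y":0,"z":2,"wx":0,"wy":0,"wz":8.5},{"x":0,"y":0,"z":2,"wx":0,"wy":0,"wz":8.5},{"x":0,"y":0,"z":2,"wx":0,"wy":0,"wz":8.5},{"x":0,"y":0,"z":2,"wx":0,"wy":0,"wz":8.5},{"x":0,"y":0,"z":2,"wx":0,"wy":0,"wz":8.5},{"x":0,"y":0,"z":2,"wx":0,"wy":0,"wz":8.5},{"x":0,"y":0,"z":0,"wx":0,"wy":0,"wz":7.9},{"x":0,"y":0,"z":0,"wx":0,"wy":0,"wz":0},{"x":0,"y":0,"z":0,"wx":0,"wy":0,"wz":0}])

```text
time: 6.5
eef_pos: [0.464, -0.2498, 0.1125]
orientation: [-0.61, 0.792, -0.0, -0.0]
ft_force: [0.3, 0.3, -0.1]
grip_width: 0.0853
```

```bash
python3 cap.py wrist w3
```

```text
time 6.5
eef_pos [ 0.464  -0.2498  0.1125]
orientation [-6.100e-01  7.924e-01 -1.000e-04 -0.000e+00]
joints [-4.9660e-01  3.5250e-01  1.9445e+00 -1.0000e-04  8.4440e-01  2.9038e+00]
ft_force [ 0.2602  0.2965 -0.0962]
```

View pics/w3.png

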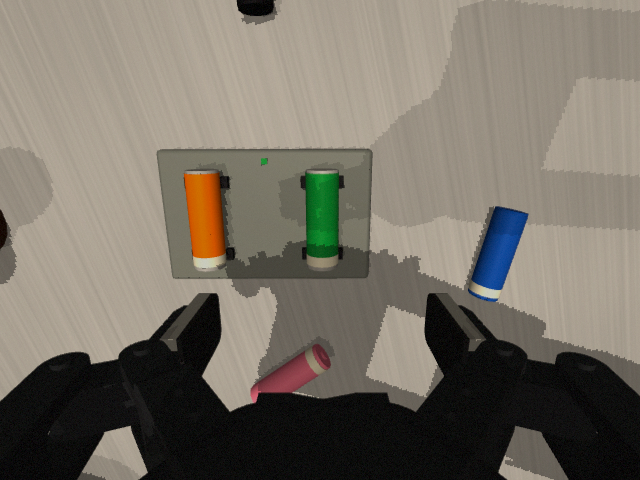

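The green cell spans (322,170) at the flat end to (322,270) at the white plus band, upright in the image. Orange is at (206,218), blue at (498,253), pink at (292,374) and black at (255,5). A second view follows.

Emit:
apply_moves(motion=[{"x":15,"y":0,"z":10,"wx":0,"wy":0,"wz":0},{"x":15,"y":0,"z":10,"wx":0,"wy":0,"wz":0},{"x":0,"y":0,"z":0,"wx":0,"wy":0,"wz":0},{"x":0,"y":0,"z":0,"wx":0,"wy":0,"wz":0}])

```text
time: 6.95
eef_pos: [0.4557, -0.2789, 0.0915]
orientation: [-0.608, 0.794, 0.001, -0.0]
ft_force: [-1.1, -0.2, 0.6]
grip_width: 0.0855
```

```bash
python3 cap.py wrist w4
python3 - <<'E'
from h import *
rs={}
for t in("w3","w4"):
    p,d,M,E=load(t+".npz")
    m=hsvmask(p,[50,120,30],[80,255,255])
    b=max(blobs(m,100),key=lambda x:x[1]);c,a,bb,mm=b
    mm=cv2.morphologyEx(mm.astype(np.uint8),cv2.MORPH_CLOSE,np.ones((5,5)))
    print(t,c,a,bb)
    ed=[]
    for r in range(bb[1]+5,bb[1]+bb[3]-4):
        w=np.where(mm[r])[0]; ed.append((r,w.min()-.5,w.max()+.5))
    ed=np.array(ed); mid=(ed[:,1]+ed[:,2])/2
    k=np.polyfit(ed[:,0],mid,1); print("axis col",k, "width",np.mean(ed[:,2]-ed[:,1]),"resid",np.std(mid-np.polyval(k,ed[:,0])))
    u=int(round(c[0]))
    for r in list(range(bb[1]-12,bb[1]+6))+list(range(bb[1]+bb[3]-4,bb[1]+bb[3]+28)): print(r,p[r,u-4:u+5].mean(0).astype(int),round(float(np.median(d[r,u-3:u+4])),4),end="|")
    print()
    cv2.imwrite(f"pics/{t}c.png",cv2.resize(p[bb[1]-25:bb[1]+bb[3]+35,bb[0]-30:bb[0]+bb[2]+30,::-1],None,fx=4,fy=4,interpolation=cv2.INTER_CUBIC))
E
```

```text
time 6.95
eef_pos [ 0.4557 -0.2789  0.0915]
orientation [-6.080e-01  7.939e-01  7.000e-04 -2.000e-04]
joints [-5.5200e-01  3.9460e-01  1.9403e+00  1.0000e-04  8.0810e-01  2.8532e+00]
ft_force [-1.1164 -0.234   0.556 ]
w3 [321.6 214.2] 2663 [305, 173, 34, 85]
axis col [4.73684211e-03 3.20577895e+02] width 32.0921052631579 resid 0.16972154153804314
161 [126 122 106] 0.2373|162 [123 119 104] 0.2375|163 [116 114  99] 0.2373|164 [109 107  92] 0.2372|165 [108 107  92] 0.2378|166 [109 106  92] 0.2382|167 [109 107  92] 0.2385|168 [93 90 79] 0.2365|169 [77 73 65] 0.2263|170 [97 91 82] 0.2177|171 [176 166 152] 0.2181|172 [184 173 158] 0.2183|173 [148 162 132] 0.2179|174 [ 56 141  63] 0.2174|175 [ 20 139  46] 0.2174|176 [ 20 139  45] 0.2183|177 [ 19 138  46] 0.2187|178 [ 22 139  47] 0.2183|254 [ 9 83 26] 0.232|255 [11 83 27] 0.2322|256 [10 83 27] 0.2324|257 [48 94 46] 0.2329|258 [142 134 107] 0.2325|259 [150 138 113] 0.2328|260 [150 138 112] 0.2332|261 [150 138 112] 0.2332|262 [150 138 112] 0.2336|263 [150 138 112] 0.2335|264 [150 138 112] 0.2339|265 [150 138 112] 0.2342|266 [149 138 111] 0.234
[... 1070 characters left out ...]
 32] 0.2205|313 [142 133 106] 0.2206|314 [150 138 112] 0.2205|315 [150 139 112] 0.2209|316 [150 138 112] 0.221|317 [150 139 112] 0.2213|318 [151 138 112] 0.2211|319 [150 138 111] 0.2217|320 [150 139 112] 0.2216|321 [150 139 113] 0.2219|322 [141 130 107] 0.222|323 [110 103  92] 0.2232|324 [105  99  89] 0.223|325 [105  99  89] 0.2232|326 [80 78 69] 0.2477|327 [64 63 54] 0.2482|328 [96 91 81] 0.2618|329 [108 102  93] 0.2618|330 [109 103  93] 0.2619|331 [109 102  92] 0.2629|332 [109 103  94] 0.2629|333 [109 103  93] 0.2627|334 [109 102  93] 0.2634|335 [109 103  94] 0.2638|336 [110 104  94] 0.2634|337 [110 104  94] 0.2635|338 [111 104  94] 0.2641|339 [109 103  93] 0.2644|340 [109 104  94] 0.2645|
```

View pics/w4c.png

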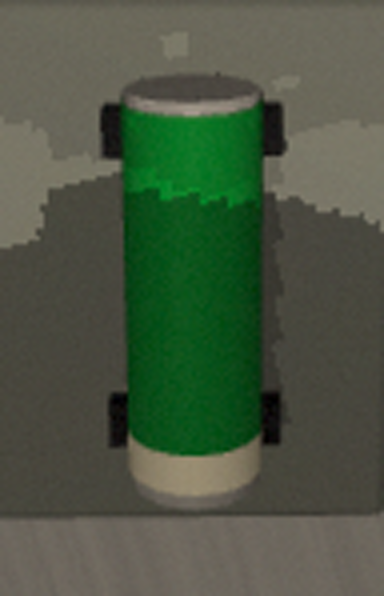

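Run:
```python
from h import *
_,_,M,E3=load("w3.npz");_,_,_,E4=load("w4.npz")
a,_=tri([ray(320.58+.00474*170,170.2,M,E3),ray(318.63+.008*224,223.7,M,E4)])
b,_=tri([ray(320.58+.00474*270,270.6,M,E3),ray(318.63+.008*325,325.6,M,E4)])
print("tri",a,b)
for E,r0,r1,k in((E3,170.2,270.6,(.00474,320.58)),(E4,223.7,325.6,(.008,318.63))):
    A=plane(k[0]*r0+k[1],r0,.034,M,E);B=plane(k[0]*r1+k[1],r1,.034,M,E)
    d=B-A;L=np.linalg.norm(d);print(A,B,L,"ang",np.degrees(np.arctan2(d[1],d[0])),"centre",A+d/L*.035)
from cell import state
s=state();q=R.from_quat(s["orientation"]).as_matrix();print(q.round(4),s["eef_pos"],"yaw",np.degrees(np.arctan2(q[1,0],q[0,0])))
```

```text
tri [ 0.45206411 -0.29961456  0.03087495] [ 0.46924888 -0.23416372  0.03231541]
[ 0.45207961 -0.29984413  0.034     ] [ 0.4690754  -0.23477037  0.034     ] 0.067256603241077 ang 75.36262228777426 centre [ 0.46092413 -0.26598007  0.034     ]
[ 0.45178325 -0.30027108  0.034     ] [ 0.4689985  -0.23508193  0.034     ] 0.06742395374763246 ang 75.20695063323471 centre [ 0.46071974 -0.26643117  0.034     ]
[[-2.603e-01 -9.655e-01 -8.000e-04]
 [-9.655e-01  2.603e-01  6.000e-04]
 [-4.000e-04  9.000e-04 -1.000e+00]] [ 0.45604942 -0.27861866  0.0918171 ] yaw -105.08577566525896
```

Emit:
apply_moves(motion=[{"x":-13.2,"y":-1.4,"z":10,"wx":0,"wy":0,"wz":-0.4},{"x":0,"y":0,"z":20,"wx":0,"wy":0,"wz":0},{"x":0,"y":0,"z":20,"wx":0,"wy":0,"wz":0},{"x":0,"y":0,"z":15,"wx":0,"wy":0,"wz":0},{"x":0,"y":0,"z":8,"wx":0,"wy":0,"wz":0},{"x":0,"y":0,"z":3,"wx":0,"wy":0,"wz":0},{"x":0,"y":0,"z":0,"wx":0,"wy":0,"wz":0},{"x":0,"y":0,"z":0,"wx":0,"wy":0,"wz":0}])

```text
time: 7.8
eef_pos: [0.4618, -0.266, 0.0168]
orientation: [-0.611, 0.791, -0.0, 0.0]
ft_force: [0.3, -0.3, 0.6]
grip_width: 0.0851
```

```bash
python3 cap.py wrist w5
```

```text
time 7.8
eef_pos [ 0.4618 -0.266   0.0168]
orientation [-6.113e-01  7.914e-01 -4.000e-04  2.000e-04]
joints [-0.5254  0.5151  1.9762  0.      0.6493  2.8716]
ft_force [ 0.3339 -0.3173  0.6304]
```

View pics/w5.png

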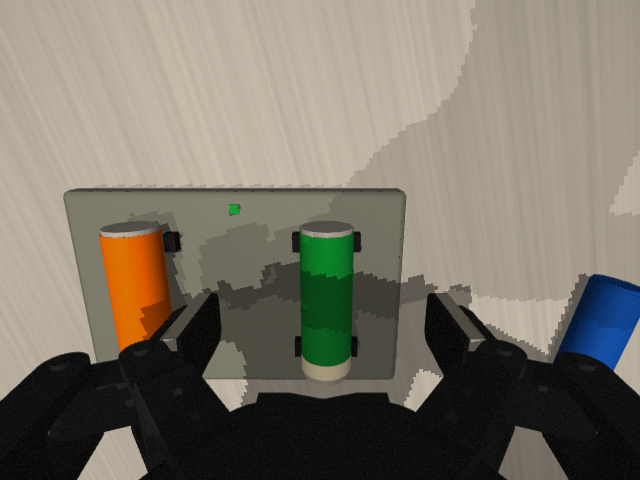

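Emit:
apply_moves(motion=[{"x":0,"y":1.0,"z":2,"wx":0,"wy":0,"wz":0},{"x":0,"y":0,"z":0,"wx":0,"wy":0,"wz":0},{"x":0,"y":0,"z":0,"wx":0,"wy":0,"wz":0}])

```text
time: 8.15
eef_pos: [0.4603, -0.2658, 0.0145]
orientation: [-0.611, 0.792, -0.0, 0.0]
ft_force: [-0.9, -0.5, 0.3]
grip_width: 0.0853
```

Emit:
apply_moves(motion=[{"x":0,"y":0,"z":0,"wx":0,"wy":0,"wz":0},{"x":0,"y":0,"z":0,"wx":0,"wy":0,"wz":0},{"x":0,"y":0,"z":0,"wx":0,"wy":0,"wz":0},{"x":0,"y":0,"z":0,"wx":0,"wy":0,"wz":0},{"x":0,"y":0,"z":0,"wx":0,"wy":0,"wz":0},{"x":0,"y":0,"z":0,"wx":0,"wy":0,"wz":0},{"x":0,"y":0,"z":0,"wx":0,"wy":0,"wz":0},{"x":0,"y":0,"z":0,"wx":0,"wy":0,"wz":0},{"x":0,"y":0,"z":0,"wx":0,"wy":0,"wz":0},{"x":0,"y":0,"z":0,"wx":0,"wy":0,"wz":0}], grip=-1, newtons=45)

```text
time: 9.15
eef_pos: [0.4604, -0.2657, 0.0145]
orientation: [-0.611, 0.791, -0.0, 0.0]
ft_force: [-0.6, 0.6, 6.5]
grip_width: 0.0205
```

```bash
python3 cap.py wrist w6
```

```text
time 9.15
eef_pos [ 0.4604 -0.2657  0.0145]
orientation [-6.112e-01  7.915e-01 -1.000e-04  0.000e+00]
joints [-0.5263  0.5182  1.9792 -0.      0.6441  2.871 ]
ft_force [-0.6194  0.6389  6.5105]
```

View pics/w6.png

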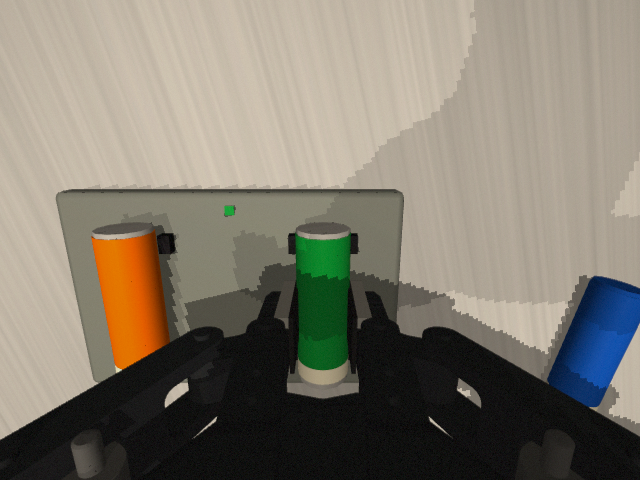

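The grip is at 20.5 mm with 6.5 N upward on the tool. I ease up a little and check whether the cell follows.

Emit:
apply_moves(motion=[{"x":0,"y":0,"z":-1,"wx":0,"wy":0,"wz":0},{"x":0,"y":0,"z":0,"wx":0,"wy":0,"wz":0}])

```text
time: 9.4
eef_pos: [0.4603, -0.2657, 0.0152]
orientation: [-0.611, 0.791, 0.0, -0.0]
ft_force: [-0.5, 0.4, -0.6]
grip_width: 0.02
```

Emit:
apply_moves(motion=[{"x":0,"y":0,"z":-4,"wx":0,"wy":0,"wz":0},{"x":0,"y":0,"z":-10,"wx":0,"wy":0,"wz":0},{"x":0,"y":0,"z":-30,"wx":0,"wy":0,"wz":0},{"x":0,"y":0,"z":-30,"wx":0,"wy":0,"wz":0},{"x":0,"y":0,"z":-20,"wx":0,"wy":0,"wz":0},{"x":0,"y":0,"z":0,"wx":0,"wy":0,"wz":0},{"x":0,"y":0,"z":0,"wx":0,"wy":0,"wz":0}])

```text
time: 10.1
eef_pos: [0.4604, -0.2658, 0.1098]
orientation: [-0.611, 0.791, -0.001, 0.0]
ft_force: [0.2, -0.4, -0.3]
grip_width: 0.0203
```

```bash
python3 cap.py wrist w7
```

```text
time 10.1
eef_pos [ 0.4604 -0.2658  0.1098]
orientation [-6.112e-01  7.915e-01 -6.000e-04  2.000e-04]
joints [-0.5263  0.3623  1.9371 -0.      0.8411  2.871 ]
ft_force [ 0.1567 -0.4108 -0.3244]
```

View pics/w7.png

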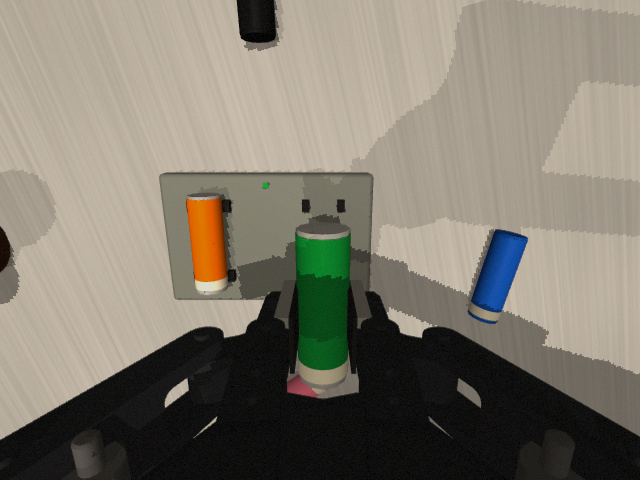

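Run:
```python
from h import *
for t in("w6","w7"):
    p,d,M,E=load(t+".npz")
    print(t)
    for r in list(range(216,248))+list(range(360,400)): print(r,p[r,319:328].mean(0).astype(int),round(float(np.median(d[r,319:328])),4),end="|")
    print()
    m=hsvmask(p,[50,120,30],[80,255,255]);c,a,bb,mm=max(blobs(m,100),key=lambda x:x[1])
    for r in(250,270,290,310,330,350): w=np.where(mm[r])[0];print(r,w.min()-.5,w.max()+.5,(w.min()+w.max())/2)
p,_,_,_=load("w7.npz");cv2.imwrite("pics/w7c.png",cv2.resize(p[210:410,240:410,::-1],None,fx=3.5,fy=3,interpolation=cv2.INTER_CUBIC))
```

```text
w6
216 [120 117 102] 0.1475|217 [121 117 102] 0.1481|218 [119 117 101] 0.1484|219 [120 117 102] 0.1487|220 [121 118 103] 0.1479|221 [120 117 102] 0.1487|222 [97 92 83] 0.147|223 [84 80 71] 0.1451|224 [83 78 71] 0.1434|225 [84 79 73] 0.1414|226 [87 82 74] 0.1397|227 [87 82 75] 0.1381|228 [87 81 74] 0.1361|229 [86 81 74] 0.1354|230 [87 82 74] 0.1336|231 [88 84 75] 0.1316|232 [85 80 73] 0.13|233 [83 78 71] 0.129|234 [131 123 113] 0.1275|235 [176 166 151] 0.1276|236 [178 167 152] 0.1273|237 [176 165 151] 0.1278|238 [176 165 151] 0.1278|239 [131 139 116] 0.128|240 [ 47 136  57] 0.1279|241 [ 15 136  44] 0.1278|242 [ 16 137  45] 0.128|243 [ 13 136  44] 0.1279|244 [ 15 135  44] 0.1283|245 [ 13 136  44] 0.1286|246 [ 16 136  44] 0.1284|247 [ 15 136  43] 0.1285|360 [10 94 30] 0.1409|361 [12 95 31] 0.1419|362 [12 95 32] 0.1413|363 [ 9 94 29] 0.1418|364 [ 9 94 31] 0.142|365 [10 94 29] 0.1418|366 [10 94 30] 0.1422|367 [ 7 94 29] 0.142|368 [12 95 30] 0.1418|369 [11 95 29] 0.1426|370 [145 142 110] 0.1424|371 [168 156 126] 0.1428|372 [170 156 127] 0.143|373 [170 156 128] 0.143|374 [170 157 127] 0.143
[... 1892 characters left out ...]
|377 [162 150 122] 0.1434|378 [163 150 122] 0.1436|379 [163 150 122] 0.1439|380 [162 150 122] 0.1439|381 [161 149 121] 0.1438|382 [163 150 122] 0.1441|383 [163 150 122] 0.1446|384 [143 133 112] 0.1447|385 [119 112 101] 0.1447|386 [115 109  98] 0.1452|387 [115 107  98] 0.145|388 [114 107  98] 0.1456|389 [127 114  99] 0.2721|390 [139 128 107] 0.2732|391 [135 125 106] 0.2742|392 [129 120 103] 0.2969|393 [124 116 101] 0.2977|394 [119 110  99] 0.2986|395 [118 111 101] 0.2993|396 [118 112 101] 0.2997|397 [119 112 102] 0.2998|398 [61 58 53] 0.081|399 [21 20 17] 0.0801|
250 295.5 349.5 322.5
270 295.5 349.5 322.5
290 297.5 347.5 322.5
310 297.5 346.5 322.0
330 298.5 346.5 322.5
350 297.5 347.5 322.5
```

View pics/w7c.png

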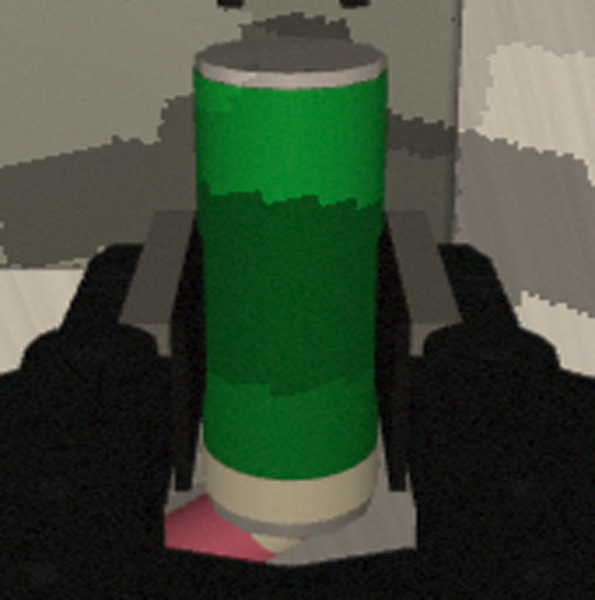

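Run:
```python
from h import *
X=np.load("X.npy");_,_,M,E=load("w7.npz")
def tp(u,v,z):
    o=X[:3,3];d=X[:3,:3]@np.array([(u-M[0,2])/M[0,0],-(v-M[1,2])/M[1,1],-1]);return o+d*(z-o[2])/d[2]
for z in(-.0195,-.0185,-.0175):
    a=tp(322.5,233.6,z);b=tp(322.5,388.5,z);print(z,a,b,a[0]-b[0],"centre x",a[0]-.035)
print(tp(322.5,221.6,.0025))
```

```text
-0.0195 [ 0.03542468  0.00066047 -0.0195    ] [-0.03175704  0.00061413 -0.0195    ] 0.06718171690970026 centre x 0.00042467591350663775
-0.0185 [ 0.03516616  0.00065913 -0.0185    ] [-0.0325645   0.00061241 -0.0185    ] 0.06773065934781673 centre x 0.00016615598874139548
-0.0175 [ 0.03490764  0.00065779 -0.0175    ] [-0.03337197  0.00061069 -0.0175    ] 0.0682796017859332 centre x -9.23639360238468e-05
[0.03506237 0.00063467 0.0025    ]
```

The cell is held level and centred: the rows are unchanged by the lift, and its centre is within 0.4 mm of the TCP along tool x. The dock shows only the orange cell left. Now I turn and carry it to the frother.

Emit:
apply_moves(motion=[{"x":0,"y":0,"z":-5,"wx":0,"wy":0,"wz":-8.5},{"x":0,"y":0,"z":-5,"wx":0,"wy":0,"wz":-8.5},{"x":0,"y":0,"z":-5,"wx":0,"wy":0,"wz":-8.5},{"x":0,"y":0,"z":-5,"wx":0,"wy":0,"wz":-8.5},{"x":0,"y":0,"z":-5,"wx":0,"wy":0,"wz":-8.5},{"x":0,"y":0,"z":-5,"wx":0,"wy":0,"wz":-8.5},{"x":0,"y":0,"z":0,"wx":0,"wy":0,"wz":-8.5},{"x":0,"y":0,"z":0,"wx":0,"wy":0,"wz":-8.5},{"x":0,"y":0,"z":0,"wx":0,"wy":0,"wz":-8.5},{"x":0,"y":0,"z":0,"wx":0,"wy":0,"wz":-8.5},{"x":0,"y":0,"z":0,"wx":0,"wy":0,"wz":-8.5},{"x":0,"y":0,"z":0,"wx":0,"wy":0,"wz":-8.5},{"x":0,"y":0,"z":0,"wx":0,"wy":0,"wz":-8.5},{"x":0,"y":0,"z":0,"wx":0,"wy":0,"wz":-8.5},{"x":0,"y":0,"z":0,"wx":0,"wy":0,"wz":-8.5},{"x":0,"y":0,"z":0,"wx":0,"wy":0,"wz":-8.5},{"x":0,"y":0,"z":0,"wx":0,"wy":0,"wz":-8.5},{"x":0,"y":0,"z":0,"wx":0,"wy":0,"wz":-8.5},{"x":0,"y":0,"z":0,"wx":0,"wy":0,"wz":-8.5},{"x":0,"y":0,"z":0,"wx":0,"wy":0,"wz":-8.5}])

```text
time: 12.15
eef_pos: [0.4595, -0.2652, 0.1378]
orientation: [0.84, 0.542, -0.001, -0.001]
ft_force: [-1.0, 0.3, -0.6]
grip_width: 0.02
```

Emit:
apply_moves(motion=[{"x":0,"y":0,"z":0,"wx":0,"wy":0,"wz":-8.5},{"x":0,"y":0,"z":0,"wx":0,"wy":0,"wz":-8.5},{"x":0,"y":0,"z":0,"wx":0,"wy":0,"wz":-8.5},{"x":0,"y":0,"z":0,"wx":0,"wy":0,"wz":-8},{"x":25,"y":6,"z":0,"wx":0,"wy":0,"wz":0},{"x":40,"y":10,"z":0,"wx":0,"wy":0,"wz":0},{"x":40,"y":10,"z":0,"wx":0,"wy":0,"wz":0},{"x":40,"y":10,"z":0,"wx":0,"wy":0,"wz":0},{"x":40,"y":10,"z":0,"wx":0,"wy":0,"wz":0},{"x":40,"y":10,"z":0,"wx":0,"wy":0,"wz":0},{"x":40,"y":10,"z":0,"wx":0,"wy":0,"wz":0},{"x":40,"y":10,"z":0,"wx":0,"wy":0,"wz":0},{"x":40,"y":10,"z":0,"wx":0,"wy":0,"wz":0},{"x":40,"y":10,"z":0,"wx":0,"wy":0,"wz":0},{"x":40,"y":10,"z":0,"wx":0,"wy":0,"wz":0},{"x":40,"y":10,"z":0,"wx":0,"wy":0,"wz":0},{"x":16,"y":6,"z":0,"wx":0,"wy":0,"wz":0},{"x":0,"y":0,"z":0,"wx":0,"wy":0,"wz":0},{"x":0,"y":0,"z":0,"wx":0,"wy":0,"wz":0}])

```text
time: 14.05
eef_pos: [0.5061, 0.2276, 0.1382]
orientation: [0.65, 0.76, -0.001, -0.0]
ft_force: [0.4, -0.1, -0.2]
grip_width: 0.0201
```

```bash
python3 cap.py wrist w8
python3 - <<'E'
from h import *
from cell import state
s=state();q=R.from_quat(s["orientation"]).as_matrix();print("yaw",np.degrees(np.arctan2(q[1,0],q[0,0])))
b=np.array([.5034,.2427]);u=np.array([np.cos(np.radians(98.9)),np.sin(np.radians(98.9))]);l=np.array([u[1],-u[0]])
dd=s["eef_pos"][:2]-b;print("along,lat mm",dd@u*1e3,dd@l*1e3)
E
```

```text
time 14.05
eef_pos [0.5061 0.2276 0.1382]
orientation [ 6.502e-01  7.598e-01 -1.200e-03 -3.000e-04]
joints [ 4.2010e-01  3.5520e-01  1.8656e+00 -5.0000e-04  9.2320e-01  2.6520e-01]
ft_force [ 0.3697 -0.1296 -0.2377]
yaw 98.83870593898881
along,lat mm -15.837469396057749 0.26709743303331884
```

View pics/w8.png

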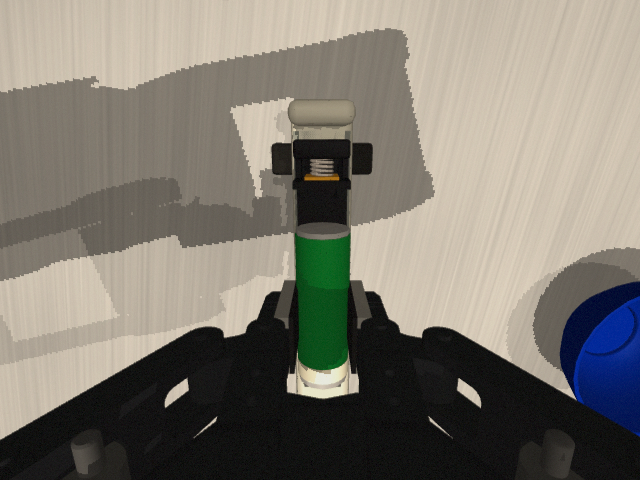

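Emit:
apply_moves(motion=[{"x":0,"y":0.2,"z":0,"wx":0,"wy":-5,"wz":0},{"x":0,"y":0,"z":0,"wx":0,"wy":-5,"wz":0},{"x":0,"y":0,"z":0,"wx":0,"wy":-5,"wz":0},{"x":0,"y":0,"z":0,"wx":0,"wy":-5,"wz":0},{"x":5.1,"y":0,"z":14.1,"wx":0,"wy":0,"wz":0},{"x":5.1,"y":0,"z":14.1,"wx":0,"wy":0,"wz":0},{"x":5.1,"y":0,"z":14.1,"wx":0,"wy":0,"wz":0},{"x":3.4,"y":0,"z":9.4,"wx":0,"wy":0,"wz":0},{"x":1.7,"y":0,"z":4.7,"wx":0,"wy":0,"wz":0},{"x":0,"y":0,"z":0,"wx":0,"wy":0,"wz":0},{"x":0,"y":0,"z":0,"wx":0,"wy":0,"wz":0}])

```text
time: 15.2
eef_pos: [0.5073, 0.2282, 0.0796]
orientation: [0.641, 0.748, -0.113, 0.132]
ft_force: [-0.6, 0.3, 0.0]
grip_width: 0.0204
```

```bash
cat > where.py <<'E'
from h import *
from cell import state
s=state();q=R.from_quat(s["orientation"]).as_matrix()
b=np.array([.5034,.2427,0]);u=np.array([np.cos(np.radians(98.9)),np.sin(np.radians(98.9)),0]);l=np.array([u[1],-u[0],0])
def show(s=s):
    c=s["eef_pos"]-q[:,2]*.0085; th=np.degrees(np.arcsin(-q[2,0]))
    F=s["ft_force"];dd=c-b
    print("t %.2f tilt %.2f yaw %.2f roll %.2f | cell u %.2f lat %.2f z %.2f | F u %.2f lat %.2f z %.2f | w %.4f"%(s["time"],th,np.degrees(np.arctan2(q[1,0],q[0,0])),np.degrees(q[2,1]),dd@u*1e3,dd@l*1e3,c[2]*1e3,F@u,F@l,F[2],s["grip_width"]))
show()
E
python3 where.py; python3 cap.py wrist w9|head -1;python3 cap.py scene s9|head -1
python3 - <<'E'
import cv2
p=cv2.imread("pics/s9.png")[190:280,290:450];cv2.imwrite("pics/s9c.png",cv2.resize(p,None,fx=5,fy=5,interpolation=cv2.INTER_CUBIC))
E
```

```text
t 15.20 tilt 19.98 yaw 98.82 roll 0.02 | cell u -12.00 lat 1.66 z 87.57 | F u 0.35 lat -0.58 z 0.01 | w 0.0204
time 15.2
time 15.25
```

View pics/w9.png

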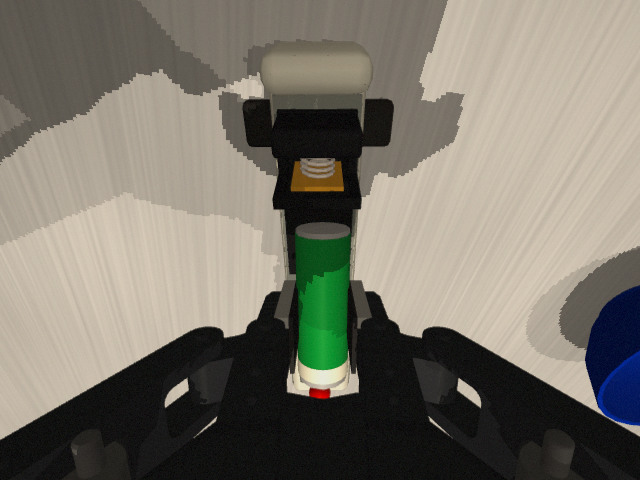

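View pics/s9c.png

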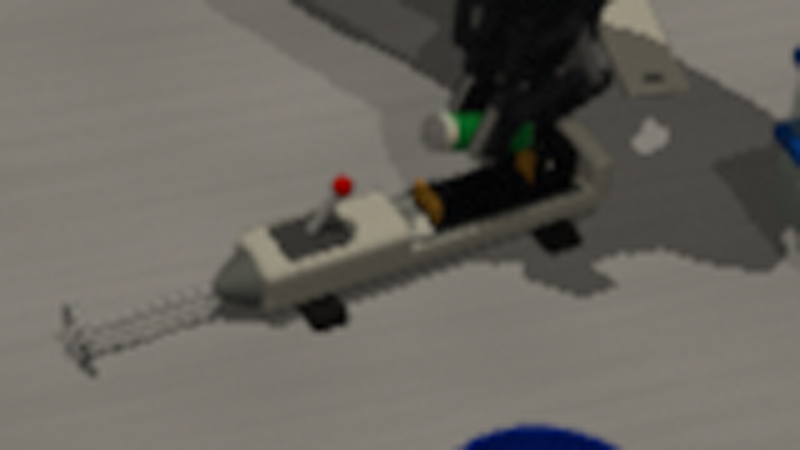

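Run:
```python
from h import *
for t in("w1","w3","w7","w8","w9"):
    z=np.load(t+".npz");Rt=R.from_quat(z["q"]).as_matrix();E=z["E"]
    print(t,(Rt.T@(E[:3,3]-z["t"])*1e3).round(2),R.from_matrix(Rt.T@E[:3,:3]).as_rotvec(True).round(2))
z=np.load("w9.npz");p,d,M,E=load("w9.npz");Rt=R.from_quat(z["q"]).as_matrix()
print("depth roof",d[200,300:340].mean(),"plate",d[183,300:340].mean(),"cell",d[245,315:330].mean(),d[330,315:330].mean())
for r in (60,125,150,182,186,200,202,205):
    g=p[r,240:400].astype(int).sum(1);print(r,[(240+i,int(g[i+1]-g[i])) for i in range(159) if abs(g[i+1]-g[i])>60])
def tool(u,v,dep):
    P=E@np.array([(u-M[0,2])/M[0,0]*dep,-(v-M[1,2])/M[1,1]*dep,-dep,1]);return Rt.T@(P[:3]-z["t"])*1e3
for r,u in((245,322.5),(330,322.5),(183,317.5),(200,317)): print(r,tool(u,r,float(np.median(d[r,310:325]))).round(2))
```

```text
w1 [  68.03    0.79 -141.79] [118.92 119.01  16.28]
w3 [  66.76   -0.53 -141.8 ] [119.02 119.11  16.11]
w7 [  66.75   -0.54 -141.81] [119.02 119.11  16.12]
w8 [  68.03    0.78 -141.79] [118.93 119.01  16.28]
w9 [  68.26    0.81 -141.99] [118.94 119.01  16.3 ]
depth roof 0.13899498 plate 0.1451743 cell 0.11952587 0.137821
60 [(242, -65)]
125 [(243, -63), (244, -155), (271, 129), (272, -89), (273, -86), (359, 136), (360, 172), (362, -85), (363, -157), (391, 256)]
150 [(270, -63), (271, -178), (361, 257)]
182 [(275, -211), (276, -244), (290, 78), (291, 71), (342, -130), (357, 65), (358, 145), (359, 94), (372, 196)]
186 [(274, -212), (275, -233), (290, 100), (343, -121), (358, 131), (359, 155), (371, 200)]
200 [(271, -223), (272, -232), (360, 167), (361, 338)]
202 [(271, -117), (272, -347), (360, 242), (361, 239)]
205 [(272, -432), (359, 64), (360, 327), (361, 117)]
245 [ 31.84   0.73 -18.71]
330 [ -3.83   0.71 -18.6 ]
183 [52.35 -1.38  4.36]
200 [46.45 -1.48 -4.03]
```

The roof bar at (317,200) lies left of the cell column (322.5). So the tool is about 2.2 mm off sideways, and the encoder reading agrees once I allow for a constant camera offset of about 0.65 mm. I shift sideways, back off a little and descend.

Emit:
apply_moves(motion=[{"x":-2.4,"y":-1.2,"z":0.9,"wx":0,"wy":0,"wz":0},{"x":0,"y":-1.0,"z":0,"wx":0,"wy":0,"wz":0},{"x":3.4,"y":0,"z":9.4,"wx":0,"wy":0,"wz":0},{"x":2.7,"y":0,"z":7.5,"wx":0,"wy":0,"wz":0},{"x":1.4,"y":0,"z":3.8,"wx":0,"wy":0,"wz":0},{"x":0,"y":0,"z":0,"wx":0,"wy":0,"wz":0},{"x":0,"y":0,"z":0,"wx":0,"wy":0,"wz":0}])

```text
time: 16.0
eef_pos: [0.5052, 0.2253, 0.057]
orientation: [0.641, 0.748, -0.113, 0.132]
ft_force: [0.0, -0.6, -0.6]
grip_width: 0.02
```

```bash
sed -i 's/^def show/b=b-.00064*u-.00066*l\ndef show/; s/c=s\["eef_pos"\]-q\[:,2\]\*.0085/c=s["eef_pos"]-q[:,2]*.0085+q[:,0]*.0007/' where.py; python3 where.py; python3 cap.py wrist w10|head -1
```

```text
t 16.00 tilt 20.01 yaw 98.86 roll -0.03 | cell u -13.23 lat -0.21 z 64.76 | F u -0.59 lat -0.09 z -0.55 | w 0.0200
time 16.0
```

View pics/w10.png

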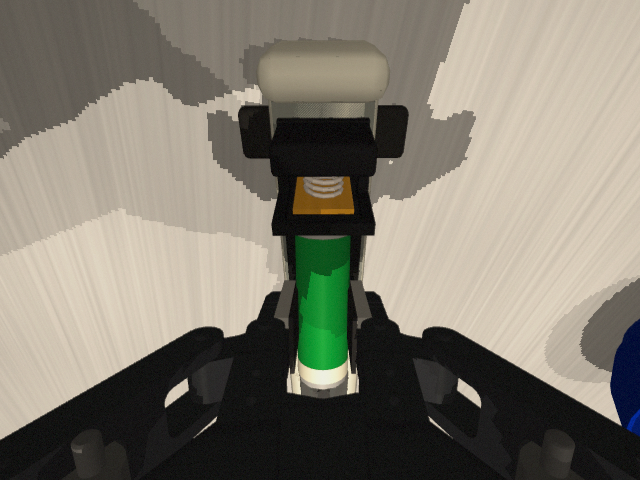

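Cell and roof bar now line up (322.5 against 323.5). I descend to entry height.

Emit:
apply_moves(motion=[{"x":1.3,"y":0.3,"z":3.6,"wx":0,"wy":0,"wz":0},{"x":1.2,"y":0,"z":3.2,"wx":0,"wy":0,"wz":0},{"x":0,"y":0,"z":0,"wx":0,"wy":0,"wz":0},{"x":0,"y":0,"z":0,"wx":0,"wy":0,"wz":0}])

```text
time: 16.45
eef_pos: [0.5055, 0.2254, 0.0499]
orientation: [0.641, 0.748, -0.113, 0.132]
ft_force: [0.0, -0.3, -0.6]
grip_width: 0.0201
```

```bash
python3 where.py
```

```text
t 16.45 tilt 20.01 yaw 98.86 roll -0.02 | cell u -13.24 lat 0.05 z 57.66 | F u -0.30 lat 0.00 z -0.61 | w 0.0201
```

Emit:
apply_moves(motion=[{"x":1.88,"y":0,"z":-0.68,"wx":0,"wy":0,"wz":0},{"x":1.88,"y":0,"z":-0.68,"wx":0,"wy":0,"wz":0},{"x":1.88,"y":0,"z":-0.68,"wx":0,"wy":0,"wz":0},{"x":0,"y":0,"z":0,"wx":0,"wy":0,"wz":0},{"x":0,"y":0,"z":0,"wx":0,"wy":0,"wz":0}])

```text
time: 16.95
eef_pos: [0.5047, 0.2314, 0.05]
orientation: [0.641, 0.748, -0.113, 0.132]
ft_force: [0.1, -0.4, -1.7]
grip_width: 0.0202
```

```bash
python3 where.py
```

```text
t 16.95 tilt 20.00 yaw 98.86 roll 0.00 | cell u -7.10 lat 0.16 z 57.79 | F u -0.42 lat 0.04 z -1.70 | w 0.0202
```

Emit:
apply_moves(motion=[{"x":0.94,"y":0,"z":-0.34,"wx":0,"wy":0,"wz":0},{"x":0,"y":0,"z":0,"wx":0,"wy":0,"wz":0}])

```text
time: 17.15
eef_pos: [0.5045, 0.2324, 0.05]
orientation: [0.641, 0.748, -0.113, 0.132]
ft_force: [-0.3, -0.0, -0.7]
grip_width: 0.0202
```

```bash
python3 where.py
```

```text
t 17.15 tilt 20.00 yaw 98.85 roll 0.00 | cell u -6.12 lat 0.18 z 57.77 | F u 0.03 lat -0.29 z -0.68 | w 0.0202
```

Emit:
apply_moves(motion=[{"x":0.94,"y":0,"z":-0.34,"wx":0,"wy":0,"wz":0},{"x":0,"y":0,"z":0,"wx":0,"wy":0,"wz":0}])

```text
time: 17.35
eef_pos: [0.5043, 0.2334, 0.05]
orientation: [0.641, 0.748, -0.113, 0.132]
ft_force: [0.5, -0.8, -1.0]
grip_width: 0.0204
```

```bash
python3 where.py
```

```text
t 17.35 tilt 20.01 yaw 98.85 roll -0.00 | cell u -5.17 lat 0.15 z 57.79 | F u -0.83 lat 0.41 z -0.99 | w 0.0204
```

Emit:
apply_moves(motion=[{"x":0.94,"y":0,"z":-0.34,"wx":0,"wy":0,"wz":0},{"x":0,"y":0,"z":0,"wx":0,"wy":0,"wz":0}])

```text
time: 17.55
eef_pos: [0.5042, 0.2341, 0.05]
orientation: [0.641, 0.748, -0.113, 0.132]
ft_force: [1.4, -2.6, -1.3]
grip_width: 0.0201
```

```bash
python3 where.py
```

```text
t 17.55 tilt 20.03 yaw 98.86 roll -0.01 | cell u -4.42 lat 0.11 z 57.78 | F u -2.77 lat 1.00 z -1.26 | w 0.0201
```

Contact with the spring plate felt at u ≈ -5.1 (expected -5.65), so sight and feel agree. I push on gently.

Emit:
apply_moves(motion=[{"x":0.94,"y":0,"z":-0.34,"wx":0,"wy":0,"wz":0},{"x":0.94,"y":0,"z":-0.34,"wx":0,"wy":0,"wz":0},{"x":0.94,"y":0,"z":-0.34,"wx":0,"wy":0,"wz":0},{"x":0,"y":0,"z":0,"wx":0,"wy":0,"wz":0},{"x":0,"y":0,"z":0,"wx":0,"wy":0,"wz":0}])

```text
time: 18.05
eef_pos: [0.5037, 0.2371, 0.05]
orientation: [0.64, 0.748, -0.113, 0.132]
ft_force: [0.9, -4.1, -0.1]
grip_width: 0.0202
```

```bash
python3 where.py
```

```text
t 18.05 tilt 20.02 yaw 98.86 roll -0.02 | cell u -1.38 lat 0.06 z 57.75 | F u -4.22 lat 0.27 z -0.14 | w 0.0202
```

Emit:
apply_moves(motion=[{"x":0.94,"y":0,"z":-0.34,"wx":0,"wy":0,"wz":0},{"x":0.94,"y":0,"z":-0.34,"wx":0,"wy":0,"wz":0},{"x":0,"y":0,"z":0,"wx":0,"wy":0,"wz":0},{"x":0,"y":0,"z":0,"wx":0,"wy":0,"wz":0}])

```text
time: 18.45
eef_pos: [0.5034, 0.2389, 0.05]
orientation: [0.64, 0.748, -0.113, 0.132]
ft_force: [1.2, -5.8, -0.4]
grip_width: 0.0206
```

```bash
python3 where.py; python3 cap.py wrist w11|head -1
```

```text
t 18.45 tilt 20.04 yaw 98.86 roll -0.02 | cell u 0.45 lat 0.03 z 57.75 | F u -5.89 lat 0.28 z -0.37 | w 0.0206
time 18.45
```

View pics/w11.png

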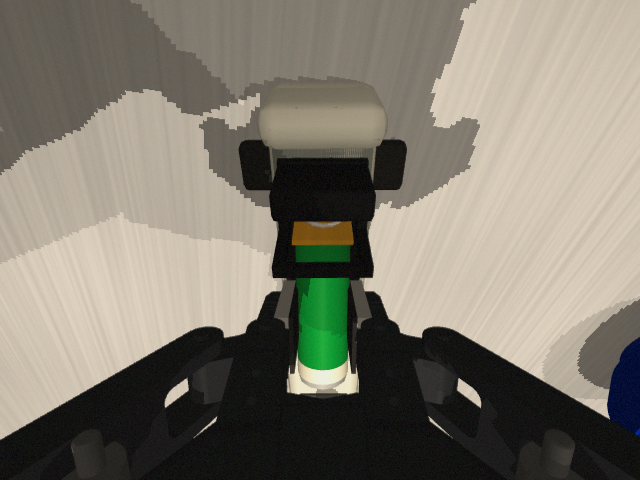

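Emit:
apply_moves(motion=[{"x":0.94,"y":0,"z":-0.34,"wx":0,"wy":0,"wz":0},{"x":0.94,"y":0,"z":-0.34,"wx":0,"wy":0,"wz":0},{"x":0,"y":0,"z":0,"wx":0,"wy":0,"wz":0},{"x":0,"y":0,"z":0,"wx":0,"wy":0,"wz":0}])

```text
time: 18.9
eef_pos: [0.5031, 0.2406, 0.05]
orientation: [0.64, 0.748, -0.114, 0.132]
ft_force: [2.3, -6.4, -0.5]
grip_width: 0.0205
```

```bash
python3 where.py
```

```text
t 18.90 tilt 20.07 yaw 98.86 roll -0.03 | cell u 2.16 lat -0.00 z 57.76 | F u -6.69 lat 1.28 z -0.53 | w 0.0205
```

Emit:
apply_moves(motion=[{"x":0,"y":0,"z":0,"wx":0,"wy":0,"wz":0}])

```text
time: 19.0
eef_pos: [0.5031, 0.2406, 0.05]
orientation: [0.64, 0.748, -0.114, 0.132]
ft_force: [1.3, -6.7, -0.6]
grip_width: 0.02
```

```bash
python3 where.py
```

```text
t 19.00 tilt 20.07 yaw 98.86 roll -0.03 | cell u 2.15 lat 0.01 z 57.77 | F u -6.81 lat 0.27 z -0.63 | w 0.0200
```

Emit:
apply_moves(motion=[{"x":0,"y":0,"z":0,"wx":0,"wy":0,"wz":0}])

```text
time: 19.1
eef_pos: [0.5031, 0.2405, 0.05]
orientation: [0.64, 0.748, -0.114, 0.132]
ft_force: [2.6, -7.4, 0.3]
grip_width: 0.0205
```

```bash
python3 where.py
```

```text
t 19.10 tilt 20.07 yaw 98.86 roll -0.03 | cell u 2.14 lat 0.02 z 57.77 | F u -7.77 lat 1.46 z 0.31 | w 0.0205
```

Emit:
apply_moves(motion=[{"x":0.6,"y":0,"z":-0.2,"wx":0,"wy":0,"wz":0},{"x":0.83,"y":0,"z":1.3,"wx":0,"wy":2.5,"wz":0},{"x":0.83,"y":0,"z":1.3,"wx":0,"wy":2.5,"wz":0},{"x":0,"y":0,"z":0,"wx":0,"wy":0,"wz":0},{"x":0,"y":0,"z":0,"wx":0,"wy":0,"wz":0}])

```text
time: 19.6
eef_pos: [0.5028, 0.2415, 0.0469]
orientation: [0.645, 0.753, -0.086, 0.099]
ft_force: [2.5, -6.3, -2.0]
grip_width: 0.0204
```

```bash
python3 where.py
```

```text
t 19.60 tilt 15.06 yaw 98.83 roll -0.04 | cell u 2.41 lat -0.08 z 54.93 | F u -6.61 lat 1.50 z -1.98 | w 0.0204
```

Emit:
apply_moves(motion=[{"x":0.73,"y":0,"z":1.36,"wx":0,"wy":2.5,"wz":0},{"x":0,"y":0,"z":0,"wx":0,"wy":0,"wz":0},{"x":0,"y":0,"z":0,"wx":0,"wy":0,"wz":0}])

```text
time: 19.9
eef_pos: [0.5027, 0.2419, 0.0453]
orientation: [0.647, 0.755, -0.071, 0.083]
ft_force: [2.6, -6.7, -3.8]
grip_width: 0.02
```

```bash
python3 where.py;python3 cap.py wrist w12|head -1; python3 cap.py scene s12|head -1
python3 - <<'E'
import cv2
p=cv2.imread("pics/s12.png")[190:280,290:450];cv2.imwrite("pics/s12c.png",cv2.resize(p,None,fx=5,fy=5,interpolation=cv2.INTER_CUBIC))
E
```

```text
t 19.90 tilt 12.56 yaw 98.83 roll -0.04 | cell u 2.50 lat -0.11 z 53.42 | F u -7.05 lat 1.56 z -3.81 | w 0.0200
time 19.9
time 19.95
```

View pics/s12c.png

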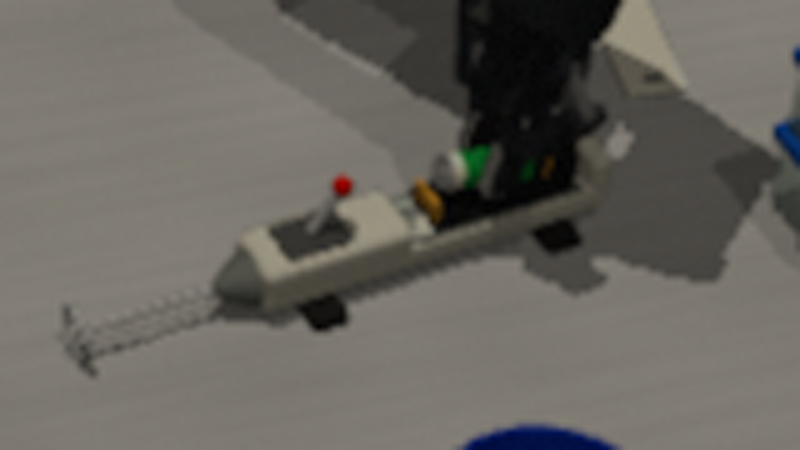

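View pics/w12.png

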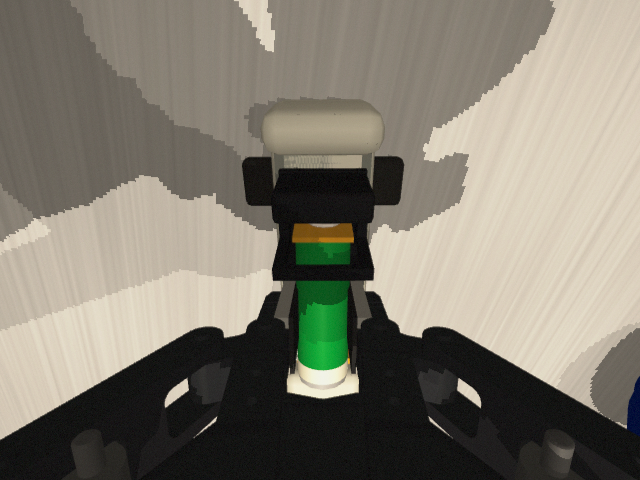

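Emit:
apply_moves(motion=[{"x":1.15,"y":0,"z":1.3,"wx":0,"wy":2.5,"wz":0},{"x":0,"y":0,"z":0,"wx":0,"wy":0,"wz":0},{"x":0,"y":0,"z":0,"wx":0,"wy":0,"wz":0}])

```text
time: 20.3
eef_pos: [0.5026, 0.2427, 0.0437]
orientation: [0.648, 0.757, -0.057, 0.066]
ft_force: [3.0, -7.8, -3.9]
grip_width: 0.0201
```

```bash
python3 where.py
```

```text
t 20.30 tilt 10.07 yaw 98.84 roll -0.05 | cell u 2.92 lat -0.12 z 51.93 | F u -8.18 lat 1.75 z -3.95 | w 0.0201
```

Emit:
apply_moves(motion=[{"x":0.63,"y":0,"z":1.5,"wx":0,"wy":2.5,"wz":0},{"x":0,"y":0,"z":0,"wx":0,"wy":0,"wz":0},{"x":0,"y":0,"z":0,"wx":0,"wy":0,"wz":0}])

```text
time: 20.6
eef_pos: [0.5024, 0.243, 0.0421]
orientation: [0.649, 0.758, -0.043, 0.05]
ft_force: [2.0, -7.5, -2.5]
grip_width: 0.0201
```

```bash
python3 where.py
```

```text
t 20.60 tilt 7.57 yaw 98.84 roll -0.06 | cell u 2.92 lat -0.30 z 50.40 | F u -7.67 lat 0.83 z -2.48 | w 0.0201
```

Emit:
apply_moves(motion=[{"x":0.63,"y":0,"z":1.5,"wx":0,"wy":2.5,"wz":0},{"x":0,"y":0,"z":0,"wx":0,"wy":0,"wz":0},{"x":0,"y":0,"z":0,"wx":0,"wy":0,"wz":0}])

```text
time: 20.9
eef_pos: [0.5023, 0.2435, 0.0404]
orientation: [0.65, 0.759, -0.029, 0.033]
ft_force: [2.9, -7.2, -3.1]
grip_width: 0.0202
```

```bash
python3 where.py
```

```text
t 20.90 tilt 5.06 yaw 98.84 roll -0.06 | cell u 3.00 lat -0.30 z 48.82 | F u -7.59 lat 1.72 z -3.12 | w 0.0202
```

The plus end is already below the post top with no upward force. I finish levelling.

Emit:
apply_moves(motion=[{"x":0.5,"y":0.1,"z":1.6,"wx":0,"wy":2.5,"wz":0},{"x":0,"y":0,"z":0,"wx":0,"wy":0,"wz":0},{"x":0,"y":0,"z":0,"wx":0,"wy":0,"wz":0}])

```text
time: 21.2
eef_pos: [0.5023, 0.2439, 0.0388]
orientation: [0.65, 0.759, -0.015, 0.017]
ft_force: [0.5, -7.5, -3.4]
grip_width: 0.02
```

```bash
python3 where.py
```

```text
t 21.20 tilt 2.56 yaw 98.84 roll -0.07 | cell u 3.07 lat -0.25 z 47.26 | F u -7.46 lat -0.62 z -3.38 | w 0.0200
```

Emit:
apply_moves(motion=[{"x":0.4,"y":0.1,"z":1.6,"wx":0,"wy":2.5,"wz":0},{"x":0,"y":0,"z":0,"wx":0,"wy":0,"wz":0},{"x":0,"y":0,"z":0,"wx":0,"wy":0,"wz":0}])

```text
time: 21.5
eef_pos: [0.5024, 0.2443, 0.0372]
orientation: [0.651, 0.759, -0.001, 0.0]
ft_force: [0.2, -6.5, -3.9]
grip_width: 0.0203
```

```bash
python3 where.py; python3 cap.py wrist w13|head -1; python3 cap.py scene s13|head -1
python3 - <<'E'
import cv2
p=cv2.imread("pics/s13.png")[190:280,290:450];cv2.imwrite("pics/s13c.png",cv2.resize(p,None,fx=5,fy=5,interpolation=cv2.INTER_CUBIC))
E
```

```text
t 21.50 tilt 0.05 yaw 98.84 roll -0.06 | cell u 3.07 lat -0.12 z 45.69 | F u -6.49 lat -0.82 z -3.89 | w 0.0203
time 21.5
time 21.55
```

View pics/w13.png

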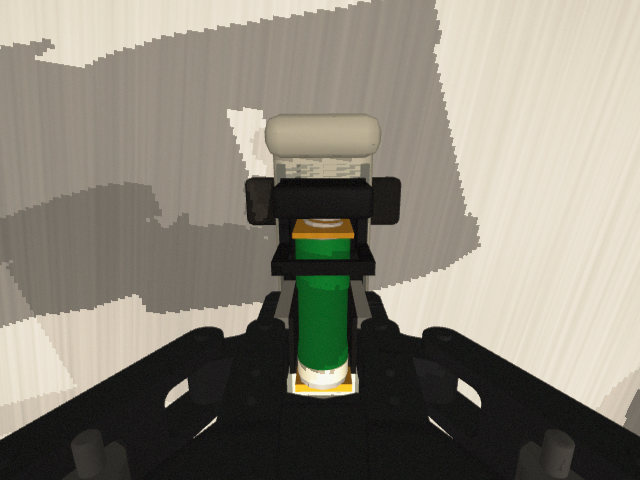

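View pics/s13c.png

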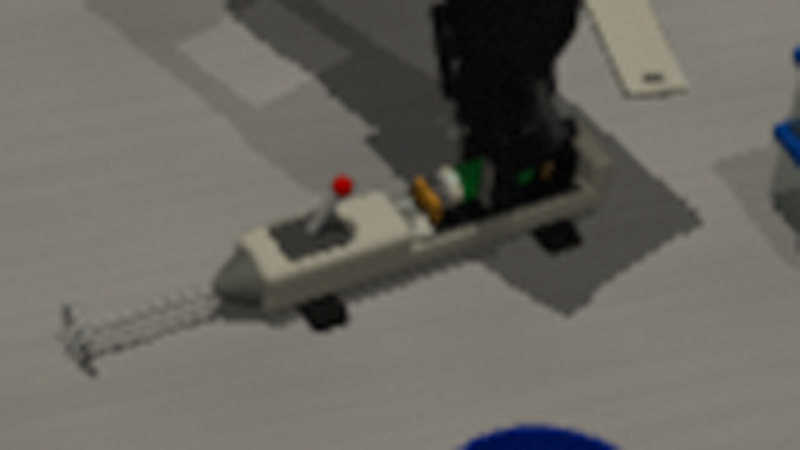

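The wrist view shows the cell behind the post, with the brass at (323,388) just beyond the white band and clearly separate. I lower the last 0.6 mm, ease back to the post, then release.

Emit:
apply_moves(motion=[{"x":0,"y":0.1,"z":0.5,"wx":0,"wy":0,"wz":0},{"x":0,"y":0,"z":0,"wx":0,"wy":0,"wz":0},{"x":-0.5,"y":0,"z":0,"wx":0,"wy":0,"wz":0},{"x":-0.5,"y":0,"z":0.1,"wx":0,"wy":0,"wz":0},{"x":0,"y":0,"z":0,"wx":0,"wy":0,"wz":0}])

```text
time: 22.1
eef_pos: [0.5025, 0.2437, 0.0369]
orientation: [0.65, 0.76, -0.001, -0.0]
ft_force: [-0.8, -7.1, 0.8]
grip_width: 0.0203
```

```bash
python3 where.py
```

```text
t 22.10 tilt 0.05 yaw 98.87 roll -0.06 | cell u 2.48 lat -0.06 z 45.42 | F u -6.84 lat -1.92 z 0.85 | w 0.0203
```

Emit:
apply_moves(motion=[{"x":-0.5,"y":0,"z":0.1,"wx":0,"wy":0,"wz":0},{"x":0,"y":0,"z":0,"wx":0,"wy":0,"wz":0}])

```text
time: 22.3
eef_pos: [0.5026, 0.2433, 0.0368]
orientation: [0.65, 0.76, -0.001, -0.0]
ft_force: [-0.9, -6.4, 2.1]
grip_width: 0.0202
```

```bash
python3 where.py
```

```text
t 22.30 tilt 0.04 yaw 98.87 roll -0.05 | cell u 2.02 lat -0.04 z 45.31 | F u -6.14 lat -1.89 z 2.11 | w 0.0202
```

Emit:
apply_moves(motion=[{"x":-0.7,"y":0,"z":0,"wx":0,"wy":0,"wz":0},{"x":0,"y":0,"z":0,"wx":0,"wy":0,"wz":0}])

```text
time: 22.5
eef_pos: [0.5027, 0.2426, 0.0368]
orientation: [0.65, 0.76, -0.001, -0.0]
ft_force: [-1.2, -6.2, 1.2]
grip_width: 0.0203
```

```bash
python3 where.py
```

```text
t 22.50 tilt 0.04 yaw 98.87 roll -0.05 | cell u 1.39 lat -0.04 z 45.34 | F u -5.97 lat -2.16 z 1.17 | w 0.0203
```

Emit:
apply_moves(motion=[{"x":0,"y":0,"z":0,"wx":0,"wy":0,"wz":0},{"x":0,"y":0,"z":0,"wx":0,"wy":0,"wz":0},{"x":0,"y":0,"z":0,"wx":0,"wy":0,"wz":0},{"x":0,"y":0,"z":0,"wx":0,"wy":0,"wz":0},{"x":0,"y":0,"z":0,"wx":0,"wy":0,"wz":0}], grip=0)

```text
time: 23.0
eef_pos: [0.5032, 0.2433, 0.0369]
orientation: [0.65, 0.76, 0.0, 0.0]
ft_force: [0.5, 0.3, -0.8]
grip_width: 0.0426
```

```bash
python3 where.py; python3 cap.py wrist w14|head -1
```

```text
t 23.00 tilt -0.01 yaw 98.85 roll 0.01 | cell u 1.98 lat 0.59 z 45.41 | F u 0.17 lat 0.53 z -0.81 | w 0.0426
time 23.0
```

View pics/w14.png

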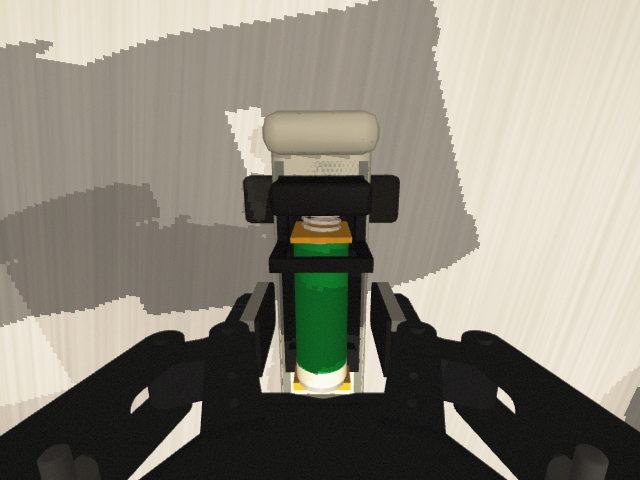

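The cell rests behind the post, released and in line. I rise and take a clear look at it.

Emit:
apply_moves(motion=[{"x":0,"y":0,"z":-5,"wx":0,"wy":0,"wz":0},{"x":0,"y":0,"z":-20,"wx":0,"wy":0,"wz":0},{"x":-10,"y":0,"z":-35,"wx":0,"wy":0,"wz":0},{"x":-20,"y":0,"z":-25,"wx":0,"wy":0,"wz":0},{"x":0,"y":0,"z":0,"wx":0,"wy":0,"wz":0},{"x":0,"y":0,"z":0,"wx":0,"wy":0,"wz":0}], grip=-1)

```text
time: 23.65
eef_pos: [0.5081, 0.2134, 0.1225]
orientation: [0.651, 0.759, 0.001, 0.0]
ft_force: [-0.1, -0.3, 0.1]
grip_width: 0.0002
```

```bash
python3 where.py; python3 cap.py wrist w15|head -1
python3 - <<'E'
from h import *
import sys
p,d,M,E1=load("w1.npz");q,d2,_,E2=load("w15.npz")
b=np.array([.5034,.2427,0]);u=np.array([np.cos(np.radians(98.9)),np.sin(np.radians(98.9)),0]);l=np.array([u[1],-u[0],0]);bb=b-.00064*u-.00066*l
for n,im,E in(("w1",p,E1),("w15",q,E2)):
    for c,a,box,m in blobs(hsvmask(im,[0,200,60],[5,255,255]),30):
        P=plane(*c,.075,M,E)-.00064*u-.00066*l; print(n,c,a,box,P.round(4),"u,lat",((P-bb)@u*1e3).round(2),((P-bb)@l*1e3).round(2))
m=hsvmask(q,[50,120,30],[80,255,255]);c,a,box,mm=max(blobs(m,100),key=lambda x:x[1])
ys=np.where(mm[:,int(c[0])])[0]
for r in range(box[1]+2,box[1]+box[3]-3,10):
    w=np.where(mm[r])[0];P=E2@np.array([0,0,0,1.]);cc=w.mean();dep=float(np.median(d2[r,int(cc)-2:int(cc)+3]))
    W=E2@np.array([(cc-M[0,2])/M[0,0]*dep,-(r-M[1,2])/M[1,1]*dep,-dep,1]);print(r,cc,"top u lat z mm",((W[:3]-bb)@u*1e3-.64).round(1),((W[:3]-bb)@l*1e3-.66).round(1),(W[2]*1e3).round(1))
E
```

```text
t 23.65 tilt -0.03 yaw 98.79 roll 0.08 | cell u -28.31 lat 0.78 z 131.02 | F u -0.28 lat -0.18 z 0.14 | w 0.0002
time 23.65
w1 [327.9 374.2] 320 [319, 364, 19, 21] [0.5182 0.1459 0.075 ] u,lat -97.29 0.28
169 320.5 top u lat z mm 24.0 -0.1 56.3
179 320.5 top u lat z mm 18.1 -0.1 55.6
189 321.0 top u lat z mm 12.1 0.2 55.3
199 321.0 top u lat z mm 6.1 0.1 56.0
209 321.0 top u lat z mm -0.0 0.1 56.3
219 321.0 top u lat z mm -6.4 0.1 55.7
229 321.0 top u lat z mm -12.8 0.1 55.7
239 321.5 top u lat z mm -19.3 0.4 55.7
```

View pics/w15.png

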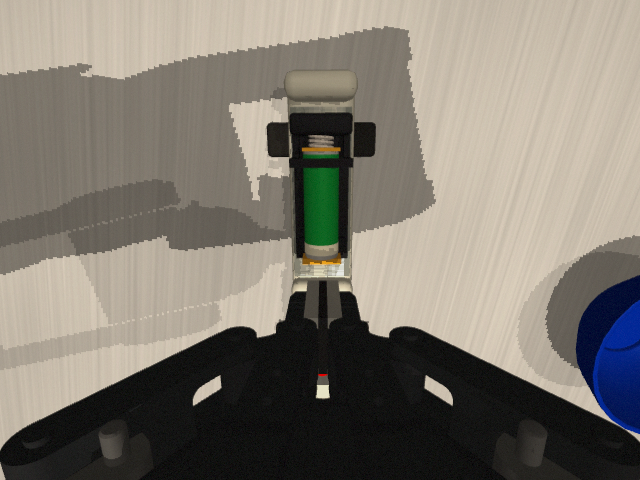

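The cell top reads 55.3–56.3 mm all along, so it is level and fully home, and the post brass at (322,261) touches the plus end. Next the toggle: the ball is at u ≈ -97, so I go in behind it with the fingers shut.

Emit:
apply_moves(motion=[{"x":-22,"y":-0.5,"z":0,"wx":0,"wy":0,"wz":0},{"x":-22,"y":0,"z":0,"wx":0,"wy":0,"wz":0},{"x":0,"y":0,"z":10,"wx":0,"wy":0,"wz":0},{"x":0,"y":0,"z":20,"wx":0,"wy":0,"wz":0},{"x":0,"y":0,"z":18,"wx":0,"wy":0,"wz":0},{"x":0,"y":0,"z":8,"wx":0,"wy":0,"wz":0},{"x":0,"y":0,"z":0,"wx":0,"wy":0,"wz":0},{"x":0,"y":0,"z":0,"wx":0,"wy":0,"wz":0}])

```text
time: 24.5
eef_pos: [0.5139, 0.1704, 0.0657]
orientation: [0.65, 0.76, -0.0, -0.0]
ft_force: [0.2, -0.8, 0.8]
grip_width: -0.0002
```

```bash
python3 where.py; python3 cap.py scene s16|head -1
python3 - <<'E'
import cv2
p=cv2.imread("pics/s16.png")[190:280,290:450];cv2.imwrite("pics/s16c.png",cv2.resize(p,None,fx=5,fy=5,interpolation=cv2.INTER_CUBIC))
E
```

```text
t 24.50 tilt 0.00 yaw 98.87 roll -0.03 | cell u -71.76 lat -0.14 z 74.21 | F u -0.87 lat 0.09 z 0.80 | w -0.0002
time 24.5
```

View pics/s16c.png

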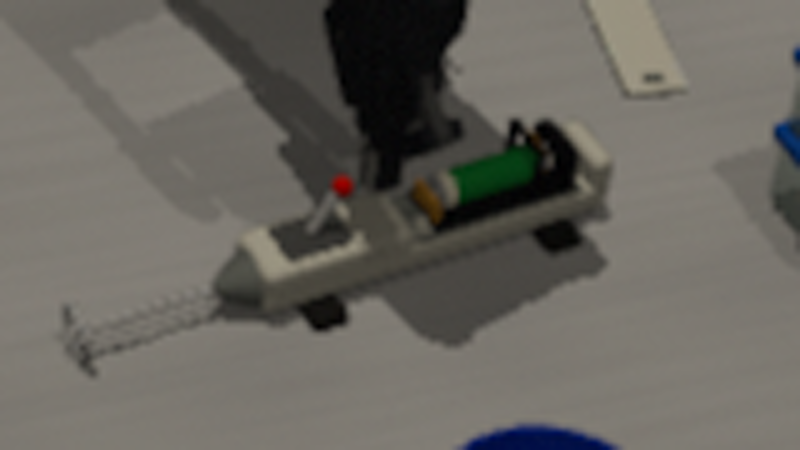

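The cell lies level in the bay, and the fingers stand behind the red ball at crop (343,186). Pushing it now.

Emit:
apply_moves(motion=[{"x":-5,"y":0.3,"z":0,"wx":0,"wy":0,"wz":0},{"x":-5,"y":0,"z":0,"wx":0,"wy":0,"wz":0},{"x":-5,"y":0,"z":0,"wx":0,"wy":0,"wz":0},{"x":-5,"y":0,"z":0,"wx":0,"wy":0,"wz":0},{"x":-5,"y":0,"z":0,"wx":0,"wy":0,"wz":0},{"x":-5,"y":0,"z":0,"wx":0,"wy":0,"wz":0},{"x":-5,"y":0,"z":0,"wx":0,"wy":0,"wz":0},{"x":0,"y":0,"z":0,"wx":0,"wy":0,"wz":0}])

```text
time: 25.35
eef_pos: [0.5198, 0.1346, 0.0658]
orientation: [0.651, 0.759, -0.0, 0.0]
ft_force: [0.7, 0.5, 0.2]
grip_width: 0.0
```

```bash
python3 where.py
```

```text
t 25.35 tilt 0.02 yaw 98.82 roll -0.01 | cell u -107.98 lat 0.12 z 74.27 | F u 0.36 lat 0.72 z 0.25 | w 0.0000
```

Emit:
apply_moves(motion=[{"x":-2,"y":0,"z":0,"wx":0,"wy":0,"wz":0},{"x":-2,"y":0,"z":0,"wx":0,"wy":0,"wz":0},{"x":0,"y":0,"z":0,"wx":0,"wy":0,"wz":0}])

```text
time: 25.65
eef_pos: [0.5201, 0.1312, 0.0657]
orientation: [0.65, 0.76, -0.0, -0.0]
ft_force: [-0.3, 2.4, 0.6]
grip_width: -0.0
```

```bash
python3 where.py;python3 cap.py scene s17|head -1
python3 - <<'E'
import cv2
p=cv2.imread("pics/s17.png")[190:280,290:450];cv2.imwrite("pics/s17c.png",cv2.resize(p,None,fx=5,fy=5,interpolation=cv2.INTER_CUBIC))
E
```

```text
t 25.65 tilt 0.01 yaw 98.85 roll -0.03 | cell u -111.38 lat -0.08 z 74.19 | F u 2.43 lat 0.05 z 0.57 | w -0.0000
time 25.65
```

View pics/s17c.png

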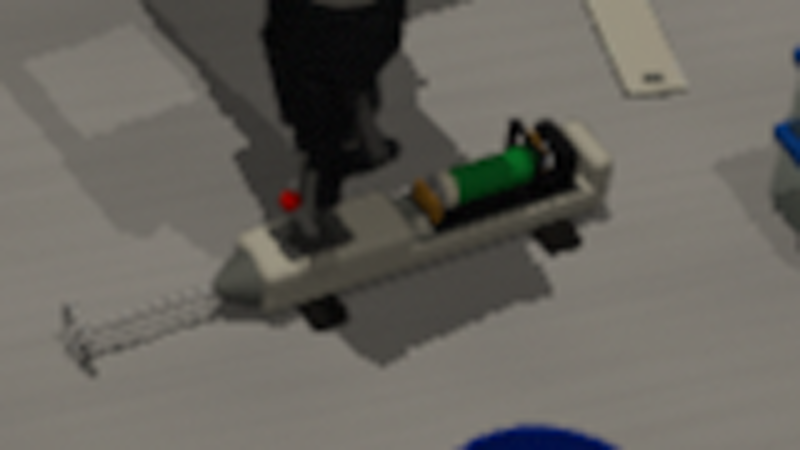

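Emit:
apply_moves(motion=[{"x":-1.5,"y":0,"z":0,"wx":0,"wy":0,"wz":0},{"x":-1,"y":0,"z":0,"wx":0,"wy":0,"wz":0},{"x":0,"y":0,"z":0,"wx":0,"wy":0,"wz":0}])

```text
time: 26.0
eef_pos: [0.5205, 0.1293, 0.0658]
orientation: [0.651, 0.759, 0.0, -0.0]
ft_force: [-1.0, 4.9, -0.2]
grip_width: -0.0
```

```bash
python3 where.py
```

```text
t 26.00 tilt -0.04 yaw 98.83 roll -0.02 | cell u -113.39 lat -0.01 z 74.33 | F u 4.95 lat -0.19 z -0.22 | w -0.0000
```

Emit:
apply_moves(motion=[{"x":5,"y":0,"z":0,"wx":0,"wy":0,"wz":0},{"x":10,"y":0,"z":0,"wx":0,"wy":0,"wz":0},{"x":10,"y":0,"z":-20,"wx":0,"wy":0,"wz":0},{"x":10,"y":0,"z":-40,"wx":0,"wy":0,"wz":0},{"x":-40,"y":0,"z":-30,"wx":0,"wy":0,"wz":0},{"x":-40,"y":0,"z":-20,"wx":0,"wy":0,"wz":0},{"x":0,"y":0,"z":0,"wx":0,"wy":0,"wz":0},{"x":0,"y":0,"z":0,"wx":0,"wy":0,"wz":0}])

```text
time: 26.8
eef_pos: [0.5278, 0.0843, 0.1763]
orientation: [0.651, 0.759, 0.0, 0.0]
ft_force: [0.4, 0.2, 0.1]
grip_width: 0.0001
```

```bash
python3 where.py; for c in wrist scene top; do python3 cap.py $c f_$c|head -1; done
python3 - <<'E'
import cv2
p=cv2.imread("pics/f_scene.png")[170:300,140:450];cv2.imwrite("pics/f_scenec.png",cv2.resize(p,None,fx=2.58,fy=2.58,interpolation=cv2.INTER_CUBIC))
E
```

```text
t 26.80 tilt -0.00 yaw 98.75 roll 0.06 | cell u -158.92 lat 0.28 z 184.76 | F u 0.12 lat 0.41 z 0.11 | w 0.0001
time 26.8
time 26.85
time 26.9
```

View pics/f_wrist.png

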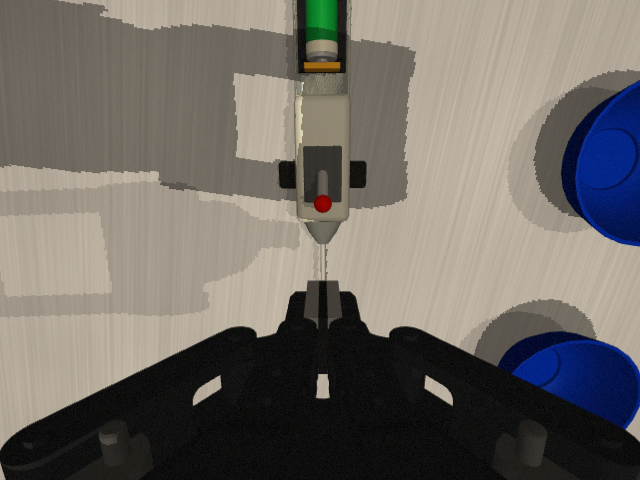

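View pics/f_scenec.png

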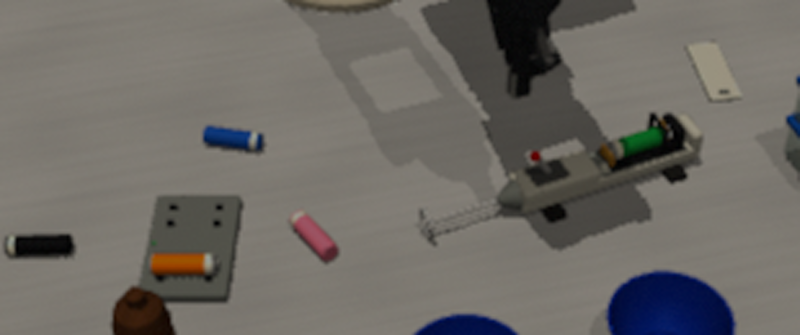

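View pics/f_top.png

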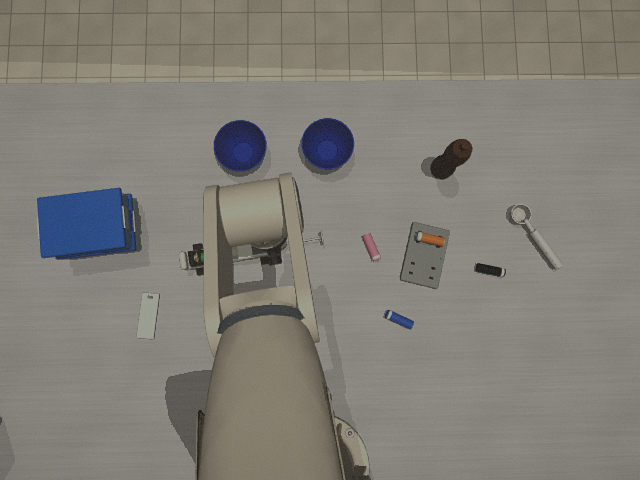

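Run:
```python
from h import *
q,d,M,E=load("f_wrist.npz")
b=np.array([.5034,.2427,0]);u=np.array([np.cos(np.radians(98.9)),np.sin(np.radians(98.9)),0]);l=np.array([u[1],-u[0],0])
for c,a,box,m in blobs(hsvmask(q,[0,180,50],[6,255,255]),30):
    P=plane(*c,.075,M,E);print(c,a,"ball u",(P-b)@u*1e3)
from cell import finish_job
finish_job()
```

```text
[322.4 203.2] 240 ball u -132.95678769230653
the job is handed in; nothing more can be done
```

The green cell is loaded in the frother's battery bay, the toggle is flipped on, and the job is handed in at about 27 s of the 61 s limit; no verdict was reported.

**Loading the cell:** I took the green cell from the dock and slid its flat end under the roof bar at 20° of tilt. I pushed it against the spring plate with about 7 N; the highest single reading was 8.2 N. Then I levelled it behind the brass post and let go.

**Switching on:** I pushed the red toggle towards the whisk with the fingers shut, at about 5 N at the end, and backed the arm off.

**Last checks:**
- **Cell:** its top read 55.3–56.3 mm high along its whole length, against the expected 56 mm, so it is level and fully home. It sits on the spring side of the post.
- **Toggle:** the ball moved from u ≈ -97 to u ≈ -133 mm along the handle, about 36 mm. That is the end-stop position.
- **Other things:** the orange cell, the look-alikes, bowls, boxes, grinder, scoop and cover look unmoved in the last pictures. The arm is clear and touching nothing.

**Disagreements and a refusal:**
- The wrist camera's calibration had a bias of about 0.65 mm, which I corrected before the fit.
- Measured by feel, contact with the spring came 0.5–1.5 mm later than sight had predicted, so I set the push by force.
- The tilt put the tool about 2.2 mm off sideways; I fixed that before going in.
- The first move call was refused for missing keys, and nothing moved.

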